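Peel the top tray off the nested stack and hold it in the ioniser's air

ROBOT

A 6-joint arm with a two-finger parallel gripper is mounted at the origin on the work surface. World frame = base frame: x ahead of the robot, y to its left, z up, the work surface at z = 0. Lengths are in m, angles in degrees, forces in N, time in s.
With the tool pointing down it reaches from about 0.35 to 0.925 m from the base axis. Payload 6.4 kg.
Tool frame: the origin (TCP) lies between the finger pads; the fingertips stand 25 mm ahead of it and the grasp point (between the pads) lies 6 mm ahead of it (env.tip_reach is the distance from the TCP to the fingertips, in m); y points along the fingers, z is the direction in which the jaws open and shut, and the axes are right-handed (so a half turn about y gives the same grasp; the last joint's range is limited). The gripper opens to 85 mm and grips with 20 to 120 N. Pads are 22 mm wide; open, the fingers measure 114 mm over their backs; the gripper's body (76 mm by 85 mm) begins 54 mm behind the grasp point. The pads swing forward as they close: fully open they stand 13 mm farther back than shut.
Start: joints at [64.567, 14.043, 89.255, -0, 76.702, -9.975], TCP at [0.173, 0.626, 0.225] pointing down, gripper open.
Joint ranges: [-179.41, 179.41], [-58.25, 129.5], [7.25, 145.43], [-54.29, 234.29], [11.92, 165.04], [-157.13, 157.13]. Speed limits (degrees/s): [147.25, 147.25, 180, 180, 180, 180].

INTERFACE

Orientations are given as a 3x3 rotation matrix whose columns are the frame's x, y, z axes.
In Python, from station import env, imaging gives the robot as it stands.
- The arm moves only by the tool drive_tool, never from a script. Its argument "motion" is a list of rows, each a list of 3 entries, a list of its own where there are three numbers: the shift along the tool's x, y, z in cm, then the turn about the tool's y in degrees, then the finger opening in cm, from 0 to 8.54. A call has 1 to 5 rows; each row is the pose to reach, as a shift and turn from the pose measured when the call began, along the tool's axes at that moment; what a row does not reach only later rows make up. A row lasts 1/12 s, in which the tool goes at most 41.7 mm and 7.16 degrees, less where a joint would pass 70% of its speed; a pose out of reach is approached as far as the arm can. A call with a gripper value outside its range is refused whole. The fingers move at their own pace and stop on an object; "squeeze" is the grip in N (left out, the last holds). Time passes only in rows, so rows that repeat a pose let the fingers close. It gives the time, the measured TCP pose, the force and the opening at its end, in the units of the state.
- env.observe(): the state, without advancing time (a new reading comes with each control period).
- imaging.grab_frame(name): name is "side" or "top"; returns a dict with "img" (480x640x3 uint8, red, green, blue), "K" (3x3 intrinsics, pixels), "R" (3x3) and "t" (3): a world point X has camera coordinates R X + t. Camera axes: x right, y down, z forward; pixel columns grow to the right and rows downward; lengths in m; the calibration is good to about 2 mm. A picture is of the moment at which its call begins. There is no depth.
- env.close_job(): hands the job in, once; it reports no verdict.
The state is a dict: "clock": time; "q": joint angles; "qd": joint speeds; "tau": joint torques, N m; "position": TCP position; "orientation": TCP orientation; "force": force on the tool from outside, world axes, zero at the start; "ft_torque": the same for the moment, N m; "gripper_width": finger opening in m.
Only numpy, scipy, OpenCV 4.12 (cv2) and the standard library are available. Lean on these libraries where they do the work, as an engineer would, in place of code of your own. Each camera call takes 0.05 s, during which the arm holds its last target.

TASK

The empty charger trays cling together: peel the top tray off the stack by lifting one corner of its rim a good 2 cm first, while the opposite corner still sits in the tray below, then lift it clear, leaving the rest of the stack standing where it is. Hold the tray level, pockets up, in the air stream of the ionising blower, with its middle about 15 cm out from the middle of the grille along the direction it blows, and finish holding it there still, in the gripper only: do not put it down or let go. Do not touch the blower or shift the visor, the charger or the blue bin.

Things in the scene. Friction and masses are not known exactly. Their poses are not given: they have to be found in the camera images.
- tray: Top tray, loose, 60 to 110 g: charcoal plastic, 200 (x) x 150 (y) x 34 mm high, open side up (+z), all four corners cut at 45 degrees (32 mm off each side). Rim all round the top: box section 12 mm wide, 12 mm high, upright faces. Inside: empty cavity, floor 32 mm below the rim's top, ribs 12 mm high at y = 0 and x = -28, +28 mm. Origin: centre of its underside
- corner0 (a point): On the top tray: middle of the cut corner at its -x, -y, on the rim's top face, midway across its 12 mm width, at x -79.8, y -54.8, z 34 mm. The rim here is 35 to 45 mm long, at 45 degrees to the sides; it can be pinched across its width, one finger inside the tray and one outside, tips at most 12 mm below the rim's top so as not to catch the tray below
- corner1 (a point): the same at the top tray's +x, -y corner
- corner2 (a point): the same at the top tray's +x, +y corner (opposite corner0)
- corner3 (a point): the same at the top tray's -x, +y corner (opposite corner1)
- tray_mid (a point): Middle of the top tray, 17 mm above its underside. How it clings at the start: moulded nubs in the tray below bind on its long walls near all four corners; each drags with some 0.5 to 1 N until that part of the tray has risen about 5 mm, then lets go
- stack: The rest of the stack: seven nested trays of the same shape, acting as one piece, 200 x 150 mm, 130 mm high to the upper rim, 0.6 kg, loose on the bench. Origin: centre of its underside; axes parallel to the top tray's at the start, when the top tray's underside is 112 mm above it, its rim's top 146 mm, and 4 mm of air (kept by small lugs) part the top rim from the next one
- blower: Benchtop ionising air blower, fixed: a foot 130 x 170 mm and two upright side straps carry a light grey head 130 mm wide, 130 mm high, 70 mm deep, centre 265 mm above the bench, top at 340 mm. The head looks to the body's -x and 35 degrees down, with a round dark grille 112 mm across on that face. Origin: on the bench, below the head's centre
- grille (a point): the middle of the blower's grille, on its face, about 241 mm above the bench
- air_spot (a point): the point 150 mm out from the middle of the grille along the direction it blows, about 155 mm above the bench: where the middle of the tray belongs
- visor: bystander: curved visor, blue front, black sides, about 165 mm wide (y), 52 mm high; its front bulges to -x. Origin: on the bench at the middle of the front, 9 mm inside its outermost point; the side arms reach 103 mm to +x
- charger: bystander: black plug-in charger 72 x 46 x 28 mm, pins at its +x end; origin centre of its underside
- bin: bystander: open blue bin 100 x 80 x 50 mm; origin centre of its underside
Things that resemble listed ones, but are neither listed nor needed, are in the scene too. What is meant by the stack is not pink, and is the larger of those in its own colour.

How it is judged:
By the outcome, as a careful person would: the job done as asked, in the order asked, and still so for the second after the job is handed in, while the arm keeps its last pose, push and grip.
It also fails if it takes over 51 s, if anything falls off the work surface, if the arm or the gripper's body presses on something with over 40 N, if the wrist force passes 120 N, or if a joint passes its speed limit or range.

## Working session

There is one attempt and no reset: what is moved stays moved. The work goes in short steps, Python scripts to look and compute and a tool call to move; the robot and the scene stay as the last step left them, time stands still between calls to the robot, and variables do not carry over. Pictures are saved under pics/ and viewed, and the job is handed in when it is done.

Besides the shell and the picture viewer there is one more tool, called as name(argument=value, ...) on one line, values as JSON. drive_tool: Moves the arm, as the interface text tells. Its arguments: {"type":"object","properties":{"motion":{"type":"array"},"squeeze":{"type":"number"}},"required":["motion"]}

```bash
ls; mkdir -p pics; python3 - <<'E'
from station import env, imaging
import cv2
s=env.observe(); print(s)
for n in("side","top"):
    f=imaging.grab_frame(n); cv2.imwrite(f"pics/{n}0.png",f["img"][:,:,::-1]); print(n,f["K"],f["R"],f["t"])
E
```

```text
pics
{'clock': 0.0, 'q': array([ 6.45675072e+01,  1.40824530e+01,  8.93267690e+01, -1.18694227e-03,
        7.67007929e+01, -9.97669957e+00]), 'qd': array([-0.00350106,  0.05928443,  0.02206143,  0.02391461, -0.09933303,
        0.0400424 ]), 'tau': array([ 1.20723007e-04, -4.29513359e+01, -3.26128292e+01, -1.78759842e-04,
        5.29818746e-03,  1.58984216e-05]), 'position': array([0.17298492, 0.62595804, 0.2234815 ]), 'orientation': array([[ 9.63837504e-01, -8.06384121e-04,  2.66489429e-01],
       [-2.66490465e-01, -1.74270362e-03,  9.63835979e-01],
       [-3.12809938e-04, -9.99998156e-01, -1.89457678e-03]]), 'force': array([0.0760753 , 0.22916374, 0.67984848]), 'ft_torque': array([0.01368543, 0.04643559, 0.00954048]), 'gripper_width': 0.0858878591883483}
side [[503.7648573    0.         318.99714363]
 [  0.         503.7648573  229.9941617 ]
 [  0.           0.           1.        ]] [[ 0.95093237 -0.30927249 -0.00884066]
 [-0.15010224 -0.43616263 -0.88726066]
 [ 0.27054935  0.84505188 -0.46118366]] [-0.49459091  0.24027803  0.94613462]
top [[452.51033845   0.         322.3185468 ]
 [  0.         452.51033845 234.2106825 ]
 [  0.           0.           1.        ]] [[ 0.06775479 -0.99768737 -0.00540423]
 [-0.97500205 -0.06506336 -0.21245649]
 [ 0.21161354  0.01966407 -0.97715558]] [-0.00614168  0.57351211  0.98883387]
```

View pics/side0.png

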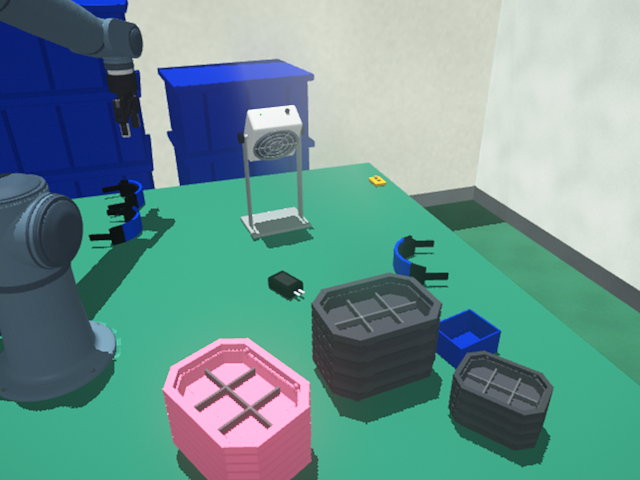

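View pics/top0.png

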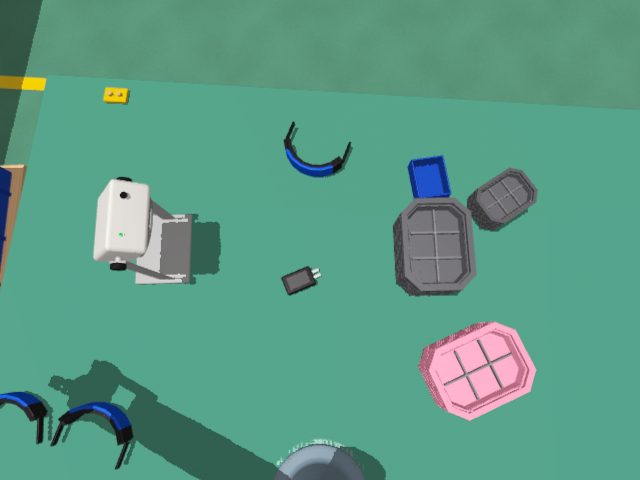

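The big charcoal stack is at top (436,246) / side (376,330). The alternatives are pink at top (480,370) and a smaller charcoal one at top (503,198). The large charcoal one fits: it isn't pink and is the larger of its colour. I'll confirm with crops.

```bash
python3 - <<'E'
import cv2,numpy as np
t=cv2.imread("pics/top0.png"); s=cv2.imread("pics/side0.png")
cv2.imwrite("pics/c_top.png",cv2.resize(t[150:320,380:550],(680,680)[:2],interpolation=cv2.INTER_CUBIC)[:600])
a=cv2.resize(t[165:295,80:210],(390,390),interpolation=cv2.INTER_CUBIC)
b=cv2.resize(s[95:245,225:325],(260,390),interpolation=cv2.INTER_CUBIC)
cv2.imwrite("pics/c_bl.png",np.hstack([a,b]))
E
```

```text
(no output)
```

View pics/c_top.png

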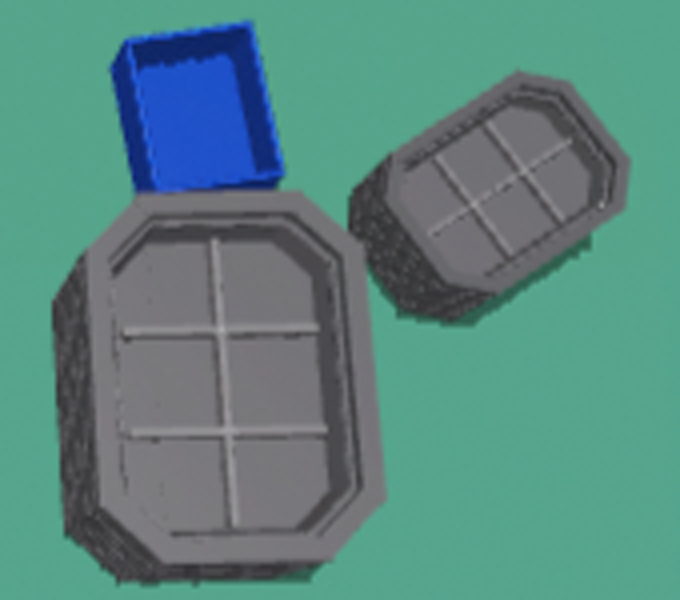

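View pics/c_bl.png

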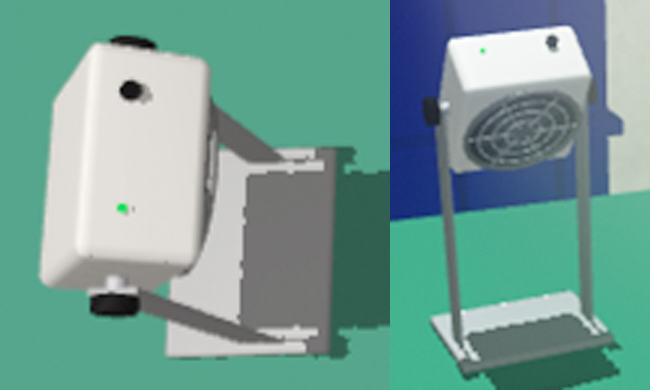

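```bash
cat > h.py <<'E'
import numpy as np,cv2
K={'side':np.array([[503.7648573,0,318.99714363],[0,503.7648573,229.9941617],[0,0,1]]),'top':np.array([[452.51033845,0,322.3185468],[0,452.51033845,234.2106825],[0,0,1]])}
R={'side':np.array([[ 0.95093237,-0.30927249,-0.00884066],[-0.15010224,-0.43616263,-0.88726066],[ 0.27054935,0.84505188,-0.46118366]]),'top':np.array([[ 0.06775479,-0.99768737,-0.00540423],[-0.97500205,-0.06506336,-0.21245649],[ 0.21161354,0.01966407,-0.97715558]])}
T={'side':np.array([-0.49459091,0.24027803,0.94613462]),'top':np.array([-0.00614168,0.57351211,0.98883387])}
def plane(c,uv,z):
    uv=np.atleast_2d(uv).astype(float); d=np.c_[uv,np.ones(len(uv))]@np.linalg.inv(K[c]).T@R[c]; o=-R[c].T@T[c]
    return o+d*((z-o[2])/d[:,2])[:,None]
def proj(c,X):
    p=(np.atleast_2d(X)@R[c].T+T[c])@K[c].T; return p[:,:2]/p[:,2:]
E
python3 - <<'E'
import cv2,numpy as np
from h import *
s=cv2.imread("pics/side0.png")
cv2.imwrite("pics/c_side.png",cv2.resize(s[265:345,305:450],(725,400),interpolation=cv2.INTER_CUBIC))
v=np.array([[143,193],[300,193],[367,248],[386,497],[330,562],[168,563],[105,498],[88,255]])/4+[380,150]-.375
P=plane('top',v,.146); print(P.round(4))
E=np.linalg.norm(P-np.roll(P,-1,0),axis=1);print(E.round(4))
# foot/head
f=np.array([[165,355],[330,354],[333,150]])/3+[80,165]-.33
for z in(0,.01): print(z,plane('top',f,z).round(4))
h=np.array([[125,40],[0,0]])
print('grille side', plane('side',[275.8,145.8],.241).round(4))
m=cv2.inRange(s[95:245,225:325],(0,0,0),(140,140,140))
c,_=cv2.findContours(m,cv2.RETR_EXTERNAL,cv2.CHAIN_APPROX_NONE)
for k in c:
    if len(k)>40: print(cv2.fitEllipse(k),cv2.boundingRect(k))
E
```

```text
[[ 0.6481 -0.1649  0.146 ]
 [ 0.6537 -0.2496  0.146 ]
 [ 0.6253 -0.2857  0.146 ]
 [ 0.4912 -0.2953  0.146 ]
 [ 0.4554 -0.2663  0.146 ]
 [ 0.4492 -0.1827  0.146 ]
 [ 0.4809 -0.1492  0.146 ]
 [ 0.6114 -0.1363  0.146 ]]
[0.0849 0.0459 0.1344 0.0461 0.0838 0.0461 0.1312 0.0465]
0 [[0.4358 0.4767 0.    ]
 [0.4455 0.3443 0.    ]
 [0.6138 0.3638 0.    ]]
0.01 [[0.435  0.4724 0.01  ]
 [0.4447 0.3413 0.01  ]
 [0.6114 0.3606 0.01  ]]
grille side [[0.5276 0.3752 0.241 ]]
((54.62004852294922, 135.5174102783203), (27.25595474243164, 66.97930145263672), 93.63980102539062) (16, 121, 73, 29)
((42.61765670776367, 60.981361389160156), (80.87296295166016, 131.58963012695312), 169.8818359375) (0, 0, 89, 134)
```

View pics/c_side.png

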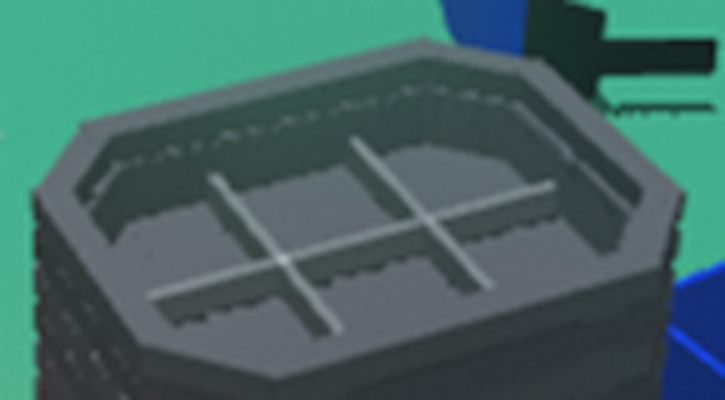

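```bash
python3 - <<'E'
import cv2,numpy as np
from h import *
v=np.array([[37,192],[83,123],[428,41],[540,62],[685,195],[668,268],[278,378],[140,345]])/5+[305,265]-.4
P=plane('side',v,.146);print('side tray c',P.mean(0))
v=np.array([[143,193],[300,193],[367,248],[386,497],[330,562],[168,563],[105,498],[88,255]])/4+[380,150]-.375
P=plane('top',v,.146);c=P.mean(0);print('top tray c',c)
e=lambda a,b,f:np.degrees(np.arctan2(*((P[b]-P[a])[[1,0]])))+f
print('yaw',e(0,1,90),e(2,3,180),e(4,5,-90),e(7,6,180))
kn=np.array([[132,42],[114,304]])/3+[80,165]-.33
k=plane('top',kn,.265);print('knobs',k,k.mean(0),np.degrees(np.arctan2(*(k[0]-k[1])[[1,0]])))
print('grille top-based',k.mean(0)+np.array([np.cos(np.radians(-84)),np.sin(np.radians(-84)),0])*.0344)
g=plane('side',[[275.5,145.2],[275.5,146.2]],.241);print(g)
kn=np.array([[434,108],[592,92]]);kn=(kn-[390,0])/2.6+[225,95]-.3
k=plane('side',kn,.265);print('side knobs',k,k.mean(0))
# visor,charger,bin blobs skip
E
```

```text
side tray c [ 0.55231392 -0.21727488  0.146     ]
top tray c [ 0.55190916 -0.21625528  0.146     ]
yaw 3.791272414097051 4.100706628437649 4.2097014517546825 5.626993208801707
knobs [[0.61194481 0.41570095 0.265     ]
 [0.44387886 0.39955163 0.265     ]] [0.52791184 0.40762629 0.265     ] 5.488651945252816
grille top-based [0.53150762 0.37341473 0.265     ]
[[0.52806725 0.38029732 0.241     ]
 [0.52611912 0.37226522 0.241     ]]
side knobs [[0.44704614 0.40840814 0.265     ]
 [0.60928845 0.4088203  0.265     ]] [0.52816729 0.40861422 0.265     ]
```

Top crop shows the large charcoal stack: rim octagon centred at about (436,245), against the clearly smaller one at (503,198). The blower crop shows the grille facing −y at side (275.5,145.7).

Results:
- **Tray:** centre (0.552, -0.217), yaw 4.4°. Both views agree to 1 mm.
- **Head centre:** (0.528, 0.408).
- **Air spot:** about (0.544, 0.2515, 0.155).

I'll pinch corner0 at (0.4766, -0.2776), with the jaw axis at 49.4°.

drive_tool(motion=[[[2.85,-0.24,-2.79],5,5],[[5.7,-0.5,-5.6],10,4],[[8.55,-0.7,-8.4],15,4],[[11.4,-1,-11.2],20,4],[[14.25,-1.2,-14],25.2,4]], squeeze=20)

```text
clock: 0.52
position: [0.2733, 0.4514, 0.2355]
orientation: [[0.756, -0.001, 0.654], [-0.654, -0.002, 0.756], [0.001, -1.0, -0.002]]
force: [1.7, 0.4, 0.6]
gripper_width: 0.0399
```

drive_tool(motion=[[[3.8,0,-1.3],0,4],[[7.6,0,-2.6],0,4],[[11.4,0,-3.9],0,4],[[15.2,0,-5.2],0,4],[[19,0,-6.5],0,4]])

```text
clock: 0.93
position: [0.3747, 0.276, 0.2354]
orientation: [[0.756, -0.001, 0.654], [-0.654, -0.002, 0.756], [0.0, -1.0, -0.002]]
force: [1.3, 0.3, -0.1]
gripper_width: 0.0399
```

drive_tool(motion=[[[3.8,0,-1.3],0,4],[[7.6,0,-2.6],0,4],[[11.4,0,-3.9],0,4],[[15.2,0,-5.2],0,4],[[19,0,-6.5],0,4]])

```text
clock: 1.35
position: [0.4763, 0.1006, 0.2354]
orientation: [[0.756, -0.001, 0.654], [-0.654, -0.002, 0.756], [0.0, -1.0, -0.003]]
force: [-0.2, 0.8, -0.5]
gripper_width: 0.04
```

drive_tool(motion=[[[2.5,0,-2.9],0,4],[[5,0,-5.8],0,4],[[7.5,0,-8.6],0,4],[[10,0,-11.5],0,4],[[12.4,0,-14.3],0,4]])

```text
clock: 1.77
position: [0.4759, -0.0905, 0.2355]
orientation: [[0.756, -0.002, 0.655], [-0.655, -0.002, 0.756], [-0.0, -1.0, -0.003]]
force: [1.5, 0.3, 0.0]
gripper_width: 0.04
```

drive_tool(motion=[[[2.5,0,-2.9],0,4],[[5,0,-5.8],0,4],[[7.5,0,-8.6],0,4],[[10,0,-11.5],0,4],[[12.3,0,-14.3],0,4]])

```text
clock: 2.18
position: [0.4747, -0.2811, 0.2355]
orientation: [[0.756, -0.002, 0.655], [-0.655, -0.001, 0.756], [-0.001, -1.0, -0.003]]
force: [1.3, -0.4, 0.4]
gripper_width: 0.0399
```

```bash
cat >> h.py <<'E'
def shot(tag,boxes={'top':(370,130,560,330),'side':(290,170,460,400)}):
    from station import imaging
    o=[]
    for c in ('top','side'):
        im=imaging.grab_frame(c)['img'][:,:,::-1].copy(); cv2.imwrite(f'pics/{tag}_{c}.png',im)
        x0,y0,x1,y1=boxes[c]; k=560/(y1-y0); k=min(k,390/(x1-x0)); o.append(cv2.copyMakeBorder(q:=cv2.resize(im[y0:y1,x0:x1],None,fx=k,fy=k,interpolation=cv2.INTER_CUBIC),0,580-q.shape[0],0,8,0)); print(c,k)
    cv2.imwrite(f'pics/{tag}.png',np.hstack(o))
def go(tgt):
    from station import env
    s=env.observe(); R_=s['orientation']; d=R_.T@(np.array(tgt)-s['position'])*100
    print('pos',s['position'].round(4),'shift cm',d.round(2),'jaw',np.degrees(np.arctan2(R_[1,2],R_[0,2])).round(2),'F',s['force'].round(2),'w',s['gripper_width'],'t',s['clock'])
E
python3 -c "
from h import *
from station import env
print(env.tip_reach)
shot('hov');go((.4766,-.2776,.170))"
```

```text
0.025
top 2.0526315789473686
side 2.2941176470588234
pos [ 0.4745 -0.2834  0.2355] shift cm [-0.22  6.54  0.6 ] jaw 48.81 F [-0.38  1.   -0.76] w 0.039713994784987695 t 2.2833
```

View pics/hov.png

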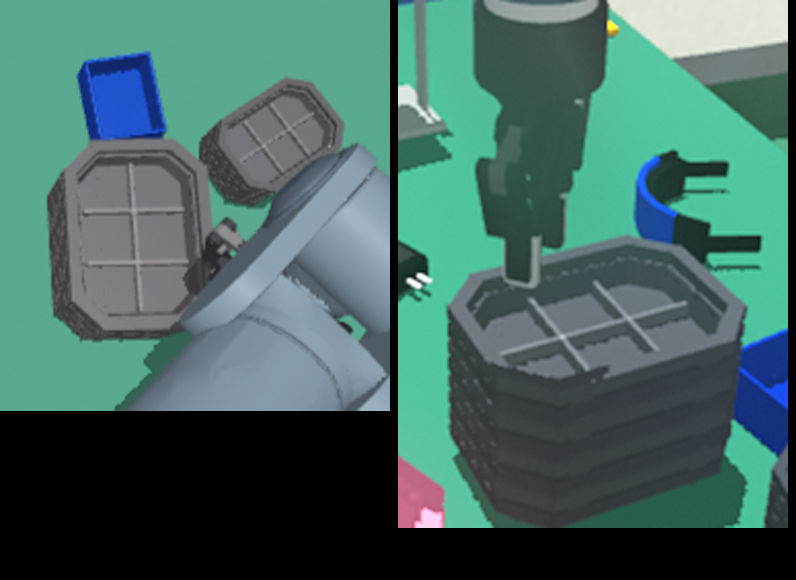

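drive_tool(motion=[[[-0.2,0,0.6],-0.6,3.5],[[-0.2,2,0.6],-0.6,3.5],[[-0.2,4,0.6],-0.6,3.5],[[-0.2,5.0,0.6],-0.6,3.5],[[-0.2,5.0,0.6],-0.6,3.5]])

```text
clock: 2.7
position: [0.4755, -0.2751, 0.1823]
orientation: [[0.76, -0.007, 0.649], [-0.649, 0.002, 0.761], [-0.006, -1.0, -0.003]]
force: [-0.5, 0.8, -0.1]
gripper_width: 0.0347
```

```bash
python3 -c "
from h import *
shot('hov2',{'top':(440,210,540,320),'side':(290,250,410,390)});go((.4766,-.2776,.166))"
```

```text
top 3.9
side 3.25
pos [ 0.4769 -0.2768  0.1856] shift cm [ 0.02  1.96 -0.07] jaw 49.48 F [ 0.41  1.09 -0.1 ] w 0.03441500944014676 t 2.8
```

View pics/hov2.png

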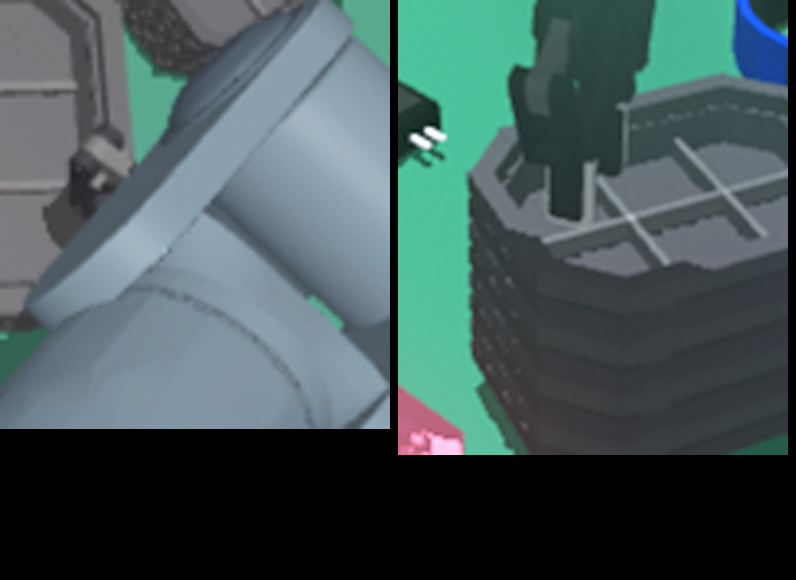

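```bash
python3 -c "
from h import *
from station import env
s=env.observe();p=s['position'];z=s['orientation'][:,2]
for k in(-.02,.02):
  X=p+k*z-np.array([0,0,.022]);print(k,X,(proj('side',X)-[290,250])*3.25+[398,0])
print((proj('side',[.4766,-.2776,.146])-[290,250])*3.25+[398,0]);go((.4766,-.2776,.168))"
```

```text
-0.02 [ 0.46395258 -0.29204888  0.16362027] [[569.7390142  268.90467611]]
0.02 [ 0.4899414  -0.26164226  0.16348323] [[598.53812478 219.23599366]]
[[583.69266354 274.38441922]]
pos [ 0.4769 -0.2768  0.1856] shift cm [ 0.02  1.76 -0.07] jaw 49.48 F [ 0.41  1.09 -0.1 ] w 0.03441500944014676 t 2.8
```

```bash
python3 -c "
from h import *
shot('hov3',{'top':(440,210,540,320),'side':(300,230,400,370)})
from station import env
s=env.observe();p=s['position'];z=s['orientation'][:,2];print(p)
for k in(-.02,.02):
 for dz in(0,.025):
  X=p+k*z-np.array([0,0,dz]);print(k,dz,proj('side',X),(proj('side',X)-[300,230])*3.9+[398,0],proj('top',X))
"
```

```text
top 3.9
side 3.9
[ 0.47751731 -0.27774773  0.18684421]
-0.02 0 [[343.62289521 320.42173777]] [[568.12929132 352.64477732]] [[481.72109625 284.53962274]]
-0.02 0.025 [[343.39265473 333.93814066]] [[567.23135346 405.35874858]] [[477.56915403 285.81133498]]
0.02 0 [[352.59423325 305.44228424]] [[603.11750966 294.22490855]] [[466.34158776 270.54070288]]
0.02 0.025 [[352.2414317 318.6130588]] [[601.74158362 345.59092932]] [[462.62175421 272.17183994]]
```

View pics/hov3.png

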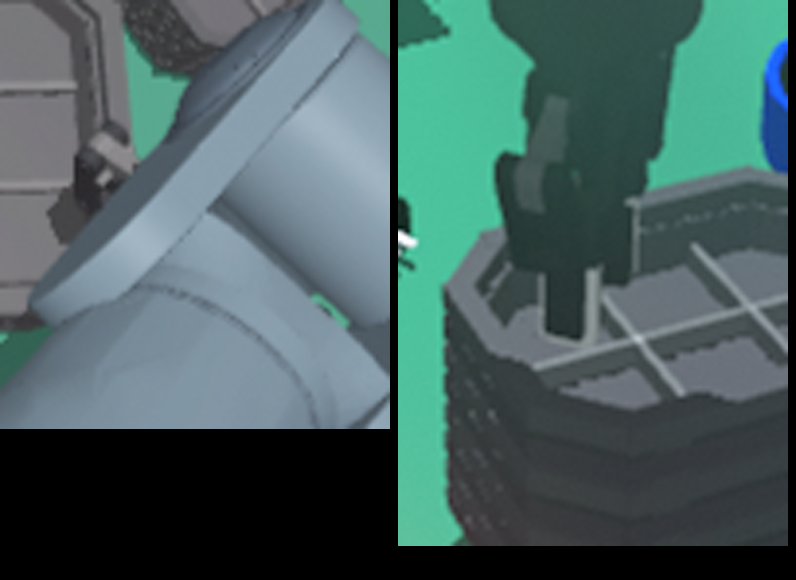

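```bash
python3 -c "
from h import *
p=np.array([.173,.626,.2235]);z=np.array([.2665,.9638,0])
for k in(-.043,.043):
 for dz in(0,.012,.025):
  X=p+k*z-np.array([0,0,dz]);print(k,dz,(proj('side',X)-[95,60])*6)
s=cv2.imread('pics/side0.png');cv2.imwrite('pics/g0.png',cv2.resize(s[60:150,95:165],None,fx=6,fy=6,interpolation=cv2.INTER_CUBIC))
"
```

```text
-0.043 0 [[197.46390113 500.63599028]]
-0.043 0.012 [[202.27226006 525.92379338]]
-0.043 0.025 [[207.43817876 553.09205122]]
0.043 0 [[249.49467238 445.67650958]]
0.043 0.012 [[253.85547681 469.85397494]]
0.043 0.025 [[258.54259108 495.84058931]]
```

View pics/g0.png

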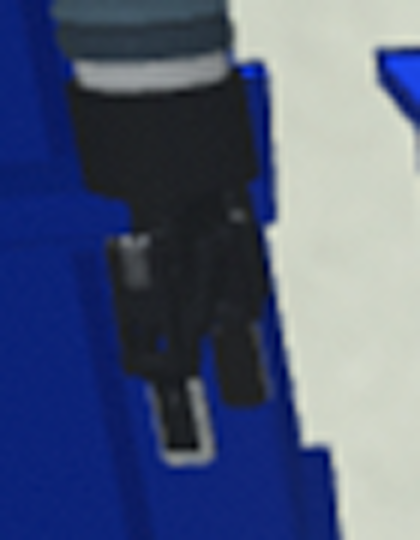

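The picture puts the fingertips about 30 mm higher than the stated 25 mm reach: outer tip at side (343.6,317), expected (343.4,334). The start picture shows the same offset. I'll descend in steps and look, trusting the images and the force reading.

drive_tool(motion=[[[0,1,-0.05],0,3.5],[[0,1.9,-0.05],0,3.5],[[0,1.9,-0.05],0,3.5],[[0,1.9,-0.05],0,3.5]])

```text
clock: 3.23
position: [0.4767, -0.2778, 0.1669]
orientation: [[0.76, -0.002, 0.65], [-0.65, -0.003, 0.76], [0.0, -1.0, -0.003]]
force: [-0.0, -0.8, -0.3]
gripper_width: 0.0349
```

```bash
python3 -c "
from h import *
shot('hov4',{'top':(440,210,540,320),'side':(300,230,400,370)});go((.4766,-.2776,.14))"
```

```text
top 3.9
side 3.9
pos [ 0.4772 -0.2783  0.1678] shift cm [-0.09  2.78  0.02] jaw 49.45 F [-0.8  -0.53  0.34] w 0.034653356469515936 t 3.3333
```

View pics/hov4.png

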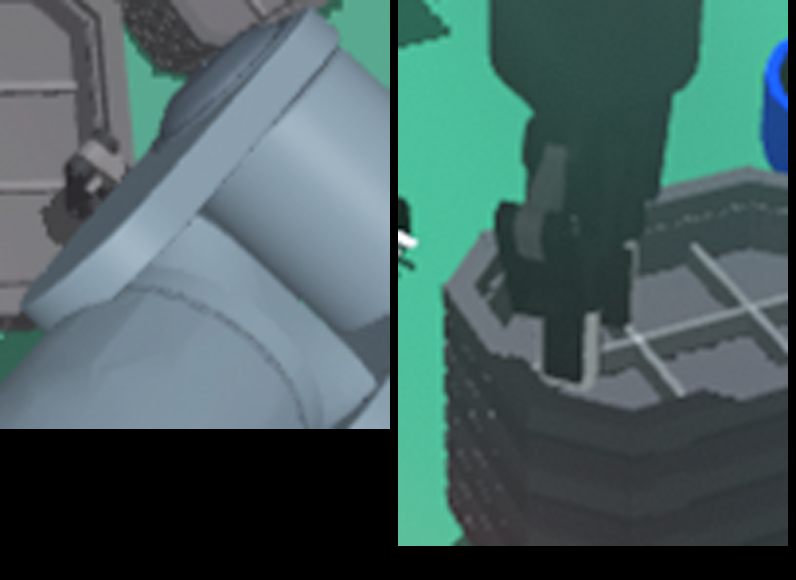

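```bash
python3 -c "
from h import *
a=cv2.imread('pics/hov4_top.png')[235:275,445:485];b=cv2.imread('pics/hov4_side.png')[280:350,320:380]
a=cv2.resize(cv2.convertScaleAbs(a,alpha=1.5),(400,400),interpolation=cv2.INTER_CUBIC);b=cv2.resize(cv2.convertScaleAbs(b,alpha=2),(343,400),interpolation=cv2.INTER_CUBIC)
cv2.imwrite('pics/z4.png',np.hstack([a,b]))
p=np.array([.4769,-.278,.167]);z=np.array([.65,.76,0]);x=np.array([.76,-.65,0])
for k in(.018,.03):
 for dz in(.025,0,-.005,-.03):
  X=p+k*z-np.array([0,0,dz]);print(k,dz,(proj('top',X)-[445,235])*10,(proj('side',X)-[320,280])*5.714)
print((proj('top',[[.4766,-.2776,.146]])-[445,235])*10)
"
```

```text
0.018 0.025 [[156.59120405 393.68812455]] [[178.49416231 283.91291504]]
0.018 0 [[192.51029739 378.29106742]] [[180.40668524 210.2803185 ]]
0.018 -0.005 [[199.92327867 375.11342328]] [[180.79601279 195.29111341]]
0.018 -0.03 [[238.20283885 358.70452984]] [[182.77789784 118.9880588 ]]
0.03 0.025 [[113.10801984 353.86782754]] [[192.78574398 258.37447668]]
0.03 0 [[147.80857067 337.45033707]] [[194.88360316 185.28571946]]
0.03 -0.005 [[154.96962922 334.0623041 ]] [[195.31056561 170.41048137]]
0.03 -0.03 [[191.94590148 316.56812654]] [[197.48354205  94.70466252]]
[[226.11250318 452.84748257]]
```

View pics/z4.png

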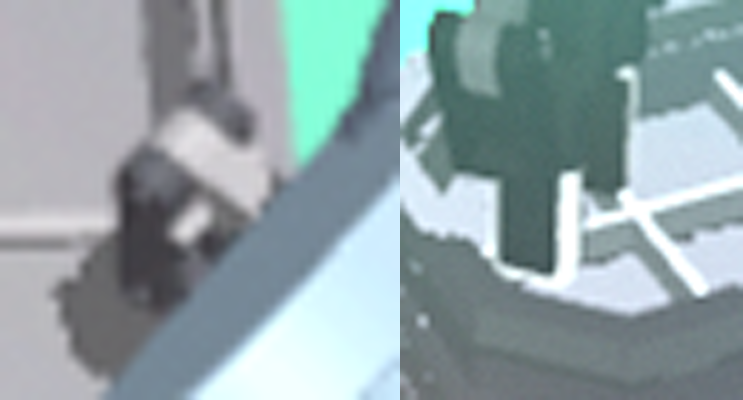

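```bash
python3 -c "
from h import *
Pm=[K[c]@np.c_[R[c],T[c]] for c in('top','side')]
for a in([460,265],[461,264],[463,265]):
  X=cv2.triangulatePoints(*Pm,np.array(a,float),np.array([355.9,313.3]));X=(X[:3]/X[3]).ravel();print(X,proj('top',X)-a)
"
```

```text
[ 0.50173911 -0.25545104  0.16489748] [[-0.38587966  1.31636358]]
[ 0.50236577 -0.25677403  0.16604155] [[-0.57480525  1.97681526]]
[ 0.5005569  -0.26017341  0.16877517] [[-0.51628647  1.77108908]]
```

Triangulating the inner tip (top (460,265), side (356,313)) gives z ≈ 0.167. So the tips really are still about 2 cm above the rim. Descending further in steps.

drive_tool(motion=[[[-0.05,0.5,0],0,3.5],[[-0.05,1,0],0,3.5],[[-0.05,1.5,0],0,3.5],[[-0.05,1.5,0],0,3.5]])

```text
clock: 3.67
position: [0.4761, -0.2774, 0.1512]
orientation: [[0.76, -0.003, 0.65], [-0.65, -0.002, 0.76], [-0.001, -1.0, -0.003]]
force: [-1.1, 0.7, -0.1]
gripper_width: 0.0349
```

```bash
python3 -c "
from h import *
shot('hov5',{'top':(440,230,490,280),'side':(320,280,380,350)});go((.4766,-.2776,.14))"
```

```text
top 7.8
side 6.5
pos [ 0.4766 -0.2778  0.1523] shift cm [-0.01  1.23  0.02] jaw 49.45 F [ 0.57 -0.6   0.35] w 0.035037039540518365 t 3.7667
```

View pics/hov5.png

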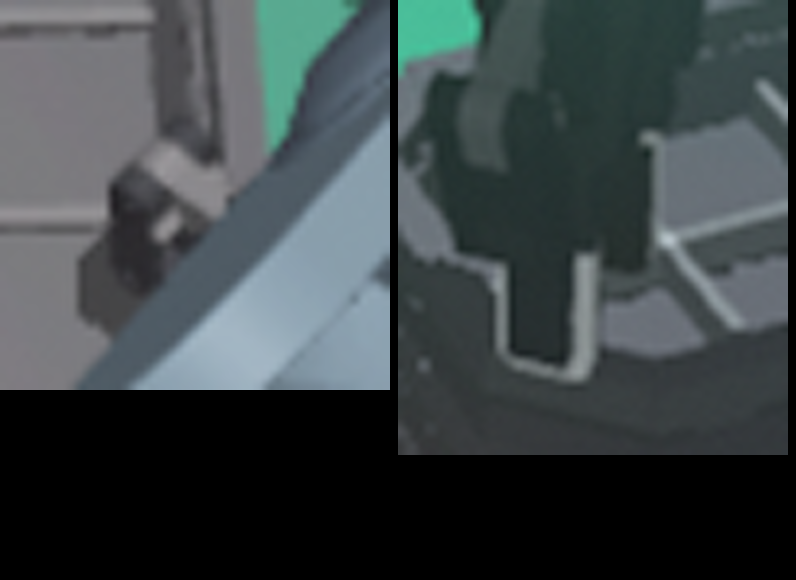

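drive_tool(motion=[[[0,0.4,0],0,3.5],[[0,0.8,0],0,3.5],[[0,1.2,0],0,3.5],[[0,1.2,0],0,3.5]])

```text
clock: 4.1
position: [0.476, -0.2774, 0.1391]
orientation: [[0.76, -0.003, 0.65], [-0.65, -0.002, 0.76], [-0.001, -1.0, -0.003]]
force: [-0.5, -0.2, -0.5]
gripper_width: 0.0347
```

```bash
python3 -c "
from h import *
shot('hov6',{'top':(440,230,490,280),'side':(320,280,380,350)});go((.4766,-.2776,.135))"
```

```text
top 7.8
side 6.5
pos [ 0.4764 -0.2777  0.14  ] shift cm [0.   0.5  0.02] jaw 49.44 F [ 0.32  0.08 -0.98] w 0.03499339504250289 t 4.2
```

View pics/hov6.png

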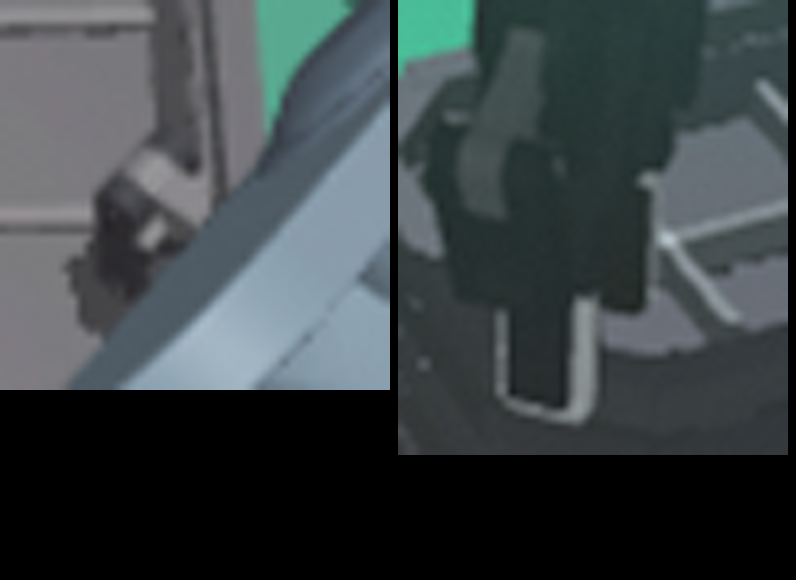

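drive_tool(motion=[[[0,0.3,0],0,3.5],[[0,0.3,0],0,2.0],[[0,0.3,0],0,1.0],[[0,0.3,0],0,1.0],[[0,0.3,0],0,1.0]], squeeze=20)

```text
clock: 4.62
position: [0.4765, -0.2776, 0.137]
orientation: [[0.76, -0.002, 0.65], [-0.65, -0.003, 0.76], [0.0, -1.0, -0.003]]
force: [0.0, 0.8, -0.1]
gripper_width: 0.0108
```

```bash
python3 -c "
from h import *
shot('gr1',{'top':(440,230,490,280),'side':(320,280,380,350)});go((.4766,-.2776,.135))"
```

```text
top 7.8
side 6.5
pos [ 0.4764 -0.2776  0.1369] shift cm [0.01 0.19 0.02] jaw 49.45 F [ 0.71  0.5  -0.39] w 0.010826186345334233 t 4.7167
```

View pics/gr1.png

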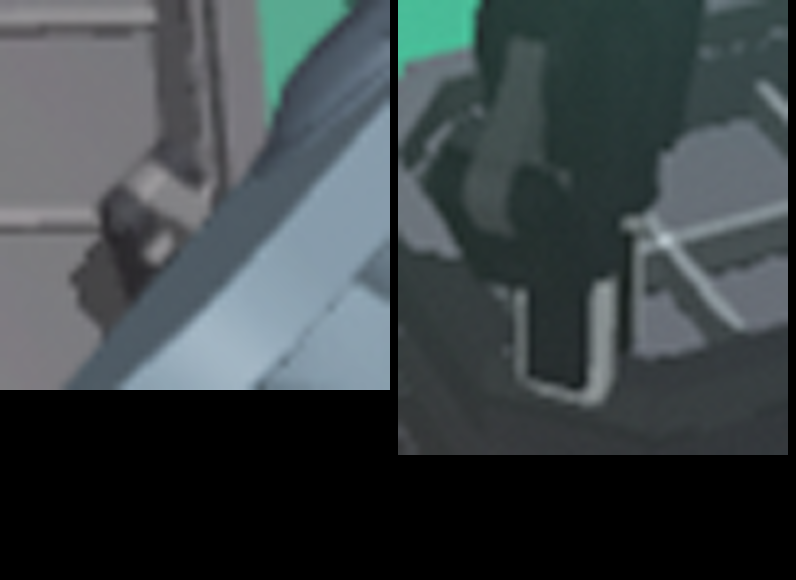

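drive_tool(motion=[[[0,0,0],0,0.6],[[0,0,0],0,0.6],[[0,0,0],0,0.6]], squeeze=20)

```text
clock: 4.97
position: [0.4764, -0.2776, 0.1369]
orientation: [[0.76, -0.002, 0.65], [-0.65, -0.003, 0.76], [0.0, -1.0, -0.003]]
force: [0.2, 0.1, -1.5]
gripper_width: 0.0109
```

Gripped, stopped on the rim at 10.9 mm. Lifting the corner gently.

drive_tool(motion=[[[0,-0.2,0],0,0.6],[[0,-0.4,0],0,0.6],[[0,-0.6,0.05],0,0.6],[[0,-0.8,0.05],0,0.6],[[0,-1.0,0.1],0,0.6]], squeeze=20)

```text
clock: 5.38
position: [0.477, -0.277, 0.1472]
orientation: [[0.76, -0.002, 0.65], [-0.65, -0.003, 0.76], [0.0, -1.0, -0.004]]
force: [0.8, 0.0, -1.8]
gripper_width: 0.0107
```

```bash
python3 -c "
from h import *
shot('l1',{'top':(390,180,490,310),'side':(300,260,450,400)});go((.4766,-.2776,.160))"
```

```text
top 3.9
side 2.6
pos [ 0.4771 -0.2771  0.1475] shift cm [-0.01 -1.25 -0.08] jaw 49.46 F [-0.27  0.14 -1.22] w 0.01077111988645141 t 5.4833
```

View pics/l1.png

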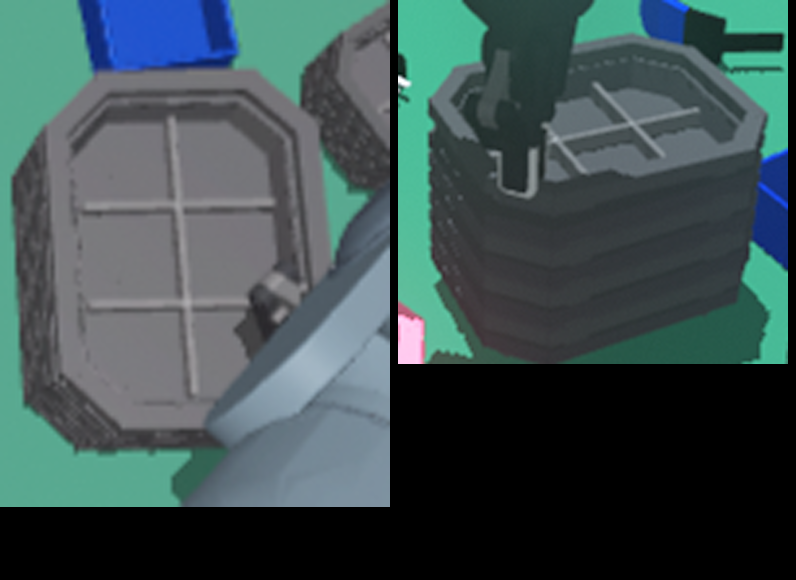

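```bash
cat >> h.py <<'E'
def cmp(a,b,out,box=(305,262,450,352)):
    x0,y0,x1,y1=box;o=[]
    for n in(a,b):
        o.append(cv2.convertScaleAbs(cv2.resize(cv2.imread(f'pics/{n}.png')[y0:y1,x0:x1],None,fx=4,fy=4,interpolation=cv2.INTER_CUBIC)[:290],alpha=1.8))
    cv2.imwrite(f'pics/{out}.png',np.vstack(o))
E
python3 -c "
from h import *
cmp('gr1_side','l1_side','cmp1',(305,265,450,340))"
```

```text
(no output)
```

View pics/cmp1.png

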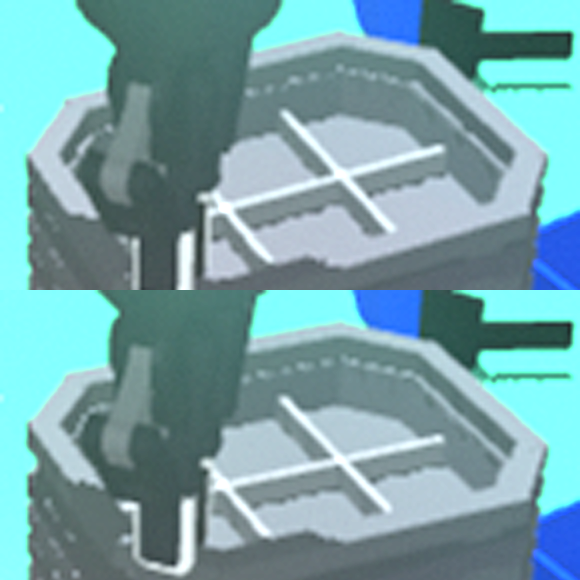

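The comparison shows the tray tilting: left rim vertex up about 6 px, far corner at px (389.5,273.7) unmoved. Continuing.

drive_tool(motion=[[[0,-0.25,0],0,0.6],[[0,-0.5,0.05],0,0.6],[[0,-0.75,0.05],0,0.6],[[0,-1.0,0.1],0,0.6],[[0,-1.2,0.1],0,0.6]])

```text
clock: 5.9
position: [0.4779, -0.2764, 0.1599]
orientation: [[0.76, -0.002, 0.65], [-0.65, -0.004, 0.76], [0.001, -1.0, -0.004]]
force: [-0.3, 0.5, -1.0]
gripper_width: 0.0108
```

```bash
python3 -c "
from h import *
shot('l2');go((.4766,-.2776,.160));cmp('gr1_side','l2_side','cmp2',(305,265,450,340))"
```

```text
top 2.0526315789473686
side 2.2941176470588234
pos [ 0.4781 -0.2767  0.1602] shift cm [-0.06  0.02 -0.17] jaw 49.46 F [ 0.76 -0.74 -0.71] w 0.011280713501153124 t 6.0
```

View pics/cmp2.png

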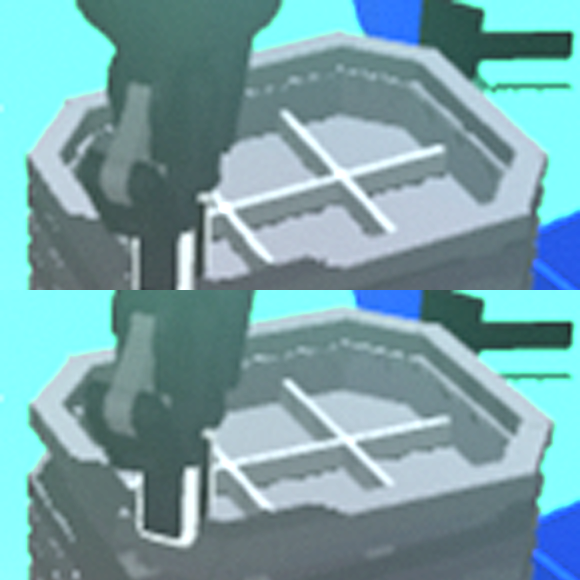

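View pics/l2.png

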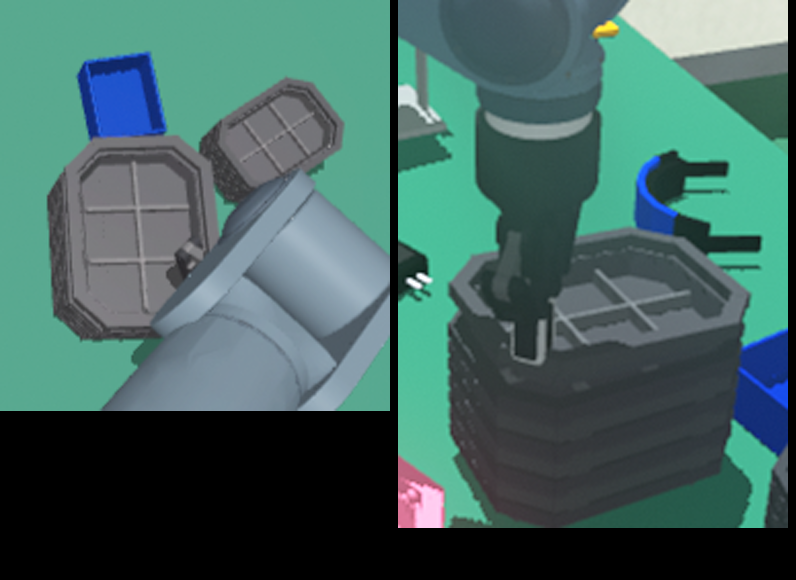

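The lift of 23 mm shows the far corner also came up: px (389.5,273.7) → (391.2,270), about 7–8 mm, so the grip was too stiff. The tray is still nested. I'll lower it back and repeat with a shallower, lighter pinch so that the far corner stays seated.

drive_tool(motion=[[[0,0.5,0],0,0.6],[[0,1.0,-0.05],0,0.6],[[0,1.5,-0.15],0,0.6],[[0,2.0,-0.2],0,0.6],[[0,2.3,-0.2],0,0.6]])

```text
clock: 6.42
position: [0.4766, -0.2781, 0.1365]
orientation: [[0.76, -0.001, 0.65], [-0.65, -0.004, 0.76], [0.002, -1.0, -0.004]]
force: [-1.0, 1.1, 3.4]
gripper_width: 0.0107
```

drive_tool(motion=[[[0,0,0],0,0.6],[[0,0,0],0,2.0],[[0,0,0],0,2.0],[[0,0,0],0,2.0]])

```text
clock: 6.75
position: [0.4765, -0.2783, 0.1364]
orientation: [[0.76, -0.001, 0.65], [-0.65, -0.004, 0.76], [0.002, -1.0, -0.004]]
force: [0.3, 0.1, -0.1]
gripper_width: 0.0202
```

```bash
python3 -c "
from h import *
shot('s1');go((.4766,-.2776,.140));cmp('gr1_side','s1_side','cmp3',(305,265,450,340))"
```

```text
top 2.0526315789473686
side 2.2941176470588234
pos [ 0.4766 -0.2782  0.1364] shift cm [-0.04 -0.36  0.05] jaw 49.45 F [-0.59  0.34  1.05] w 0.02019063119588106 t 6.85
```

View pics/cmp3.png

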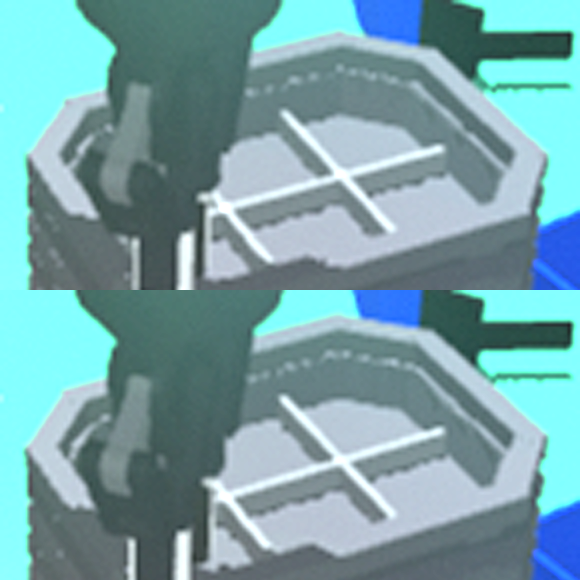

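After lowering, the near side is seated, but the right vertex at px (441,302) is about 4 mm high and the far one about 2.5 mm high. I'll press the +x short rim down gently with closed fingers to reseat it.

drive_tool(motion=[[[0,-2,0],0,3],[[0,-5,0.5],0,2],[[2,-5,4],0,1],[[3.5,-5,7.5],0,0],[[5,-5,11],0,0]])

```text
clock: 7.27
position: [0.5877, -0.2269, 0.1873]
orientation: [[0.759, 0.0, 0.651], [-0.651, -0.005, 0.759], [0.004, -1.0, -0.004]]
force: [-0.1, -0.8, -0.3]
gripper_width: 0.0
```

drive_tool(motion=[[[1.7,0,2.6],0,0],[[3.4,0,5.2],0,0],[[3.4,1,5.2],0,0],[[3.4,2,5.2],0,0],[[3.4,2,5.2],0,0]])

```text
clock: 7.68
position: [0.6454, -0.2089, 0.1636]
orientation: [[0.759, -0.005, 0.651], [-0.651, -0.003, 0.759], [-0.002, -1.0, -0.005]]
force: [-0.7, -0.2, 0.1]
gripper_width: -0.0
```

```bash
python3 -c "
from h import *
shot('p1');go((.6457,-.2095,.146));cmp('side0','p1_side','cmp4',(305,265,450,340))"
```

```text
top 2.0526315789473686
side 2.2941176470588234
pos [ 0.6459 -0.2098  0.166 ] shift cm [-0.04  2.    0.02] jaw 49.32 F [-0.05 -0.45  0.09] w 0.00026773061684777624 t 7.7833
```

View pics/cmp4.png

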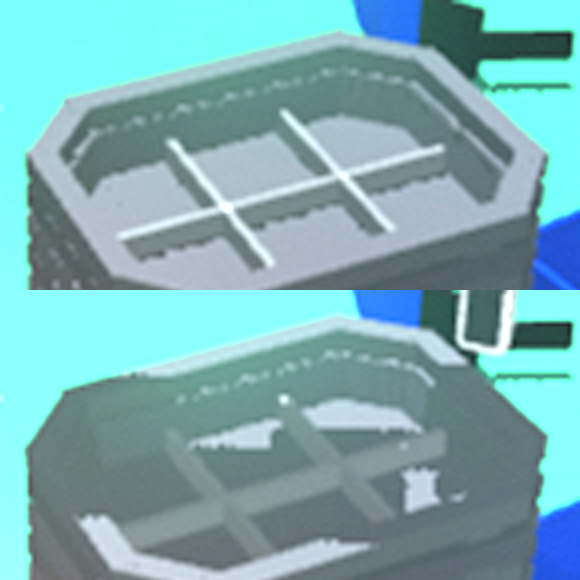

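View pics/p1.png

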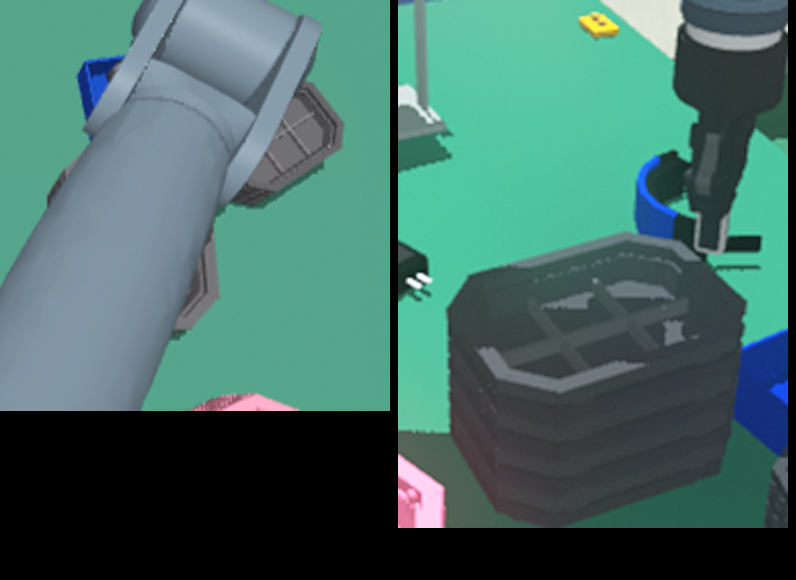

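drive_tool(motion=[[[0,0.7,0],0,0],[[0,1.3,0],0,0],[[0,1.3,0],0,0]])

```text
clock: 8.03
position: [0.6445, -0.2099, 0.1513]
orientation: [[0.758, -0.004, 0.653], [-0.653, -0.003, 0.758], [-0.001, -1.0, -0.005]]
force: [0.4, -0.6, -0.3]
gripper_width: -0.0003
```

drive_tool(motion=[[[0,0.3,0],0,0],[[0,0.5,0],0,0]])

```text
clock: 8.2
position: [0.6441, -0.21, 0.1458]
orientation: [[0.758, -0.005, 0.653], [-0.653, -0.003, 0.758], [-0.002, -1.0, -0.005]]
force: [-0.3, 0.4, -0.1]
gripper_width: 0.0
```

drive_tool(motion=[[[0,0.2,0],0,0],[[0,0.2,0],0,0]])

```text
clock: 8.37
position: [0.6439, -0.21, 0.1434]
orientation: [[0.757, -0.005, 0.653], [-0.653, -0.003, 0.757], [-0.002, -1.0, -0.005]]
force: [0.9, 0.4, -0.2]
gripper_width: 0.0001
```

drive_tool(motion=[[[0,0.15,0],0,0],[[0,0.2,0],0,0]])

```text
clock: 8.53
position: [0.6443, -0.2101, 0.1418]
orientation: [[0.758, -0.004, 0.653], [-0.653, -0.003, 0.757], [-0.001, -1.0, -0.005]]
force: [0.6, 0.2, 2.2]
gripper_width: 0.0004
```

```bash
python3 -c "
from h import *
shot('p2');go((.6457,-.2095,.146));cmp('side0','p2_side','cmp5',(305,265,450,340))"
```

```text
top 2.0526315789473686
side 2.2941176470588234
pos [ 0.6443 -0.21    0.1418] shift cm [ 0.07 -0.42  0.13] jaw 49.25 F [0.42 0.41 1.05] w 0.00020737162594669503 t 8.6333
```

View pics/cmp5.png

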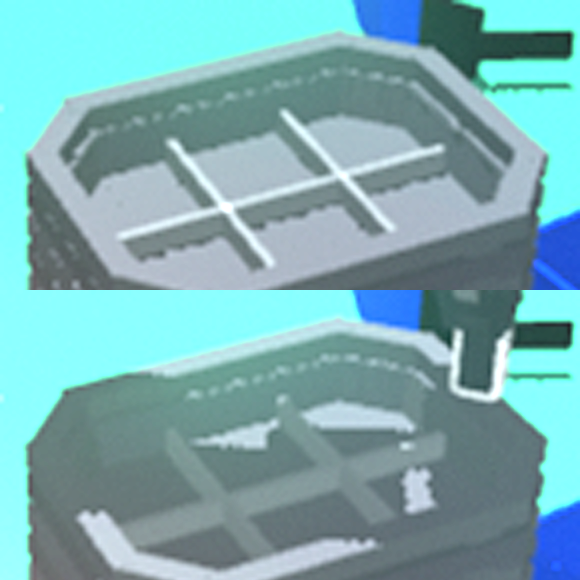

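Contact at TCP z 0.142, so a shut tip sits about 7 mm above the TCP reading. Pressing a few mm more.

drive_tool(motion=[[[0,0.1,0],0,0],[[0,0.2,0],0,0],[[0,0.2,0],0,0]])

```text
clock: 8.88
position: [0.6445, -0.2101, 0.1399]
orientation: [[0.758, -0.004, 0.653], [-0.653, -0.003, 0.757], [-0.001, -1.0, -0.005]]
force: [1.1, 1.1, 0.2]
gripper_width: -0.0002
```

drive_tool(motion=[[[0,0.1,0],0,0],[[0,0.2,0],0,0],[[0,0.2,0],0,0]])

```text
clock: 9.13
position: [0.645, -0.21, 0.1383]
orientation: [[0.758, -0.002, 0.653], [-0.653, -0.003, 0.758], [0.001, -1.0, -0.004]]
force: [2.0, 0.6, 2.5]
gripper_width: 0.0001
```

drive_tool(motion=[[[0,0.1,0],0,0],[[0,0.2,0],0,0],[[0,0.2,0],0,0]])

```text
clock: 9.38
position: [0.6453, -0.2101, 0.1363]
orientation: [[0.757, -0.001, 0.653], [-0.653, -0.004, 0.757], [0.001, -1.0, -0.004]]
force: [1.6, -0.2, 3.7]
gripper_width: -0.0
```

drive_tool(motion=[[[0,0.1,0],0,0],[[0,0.15,0],0,0],[[0,0.15,0],0,0]])

```text
clock: 9.63
position: [0.6454, -0.2102, 0.136]
orientation: [[0.758, -0.001, 0.653], [-0.653, -0.004, 0.758], [0.001, -1.0, -0.004]]
force: [-1.4, 1.1, 7.5]
gripper_width: -0.0004
```

drive_tool(motion=[[[0,-1,0],0,0],[[0,-3,-1],0,1],[[-2,-5,-4],0,2],[[-4,-5,-7.5],0,2.5],[[-5.6,-5,-11],0,2.5]])

```text
clock: 10.05
position: [0.53, -0.2568, 0.1874]
orientation: [[0.759, -0.001, 0.651], [-0.651, -0.005, 0.759], [0.002, -1.0, -0.004]]
force: [0.2, -0.5, -0.3]
gripper_width: 0.025
```

drive_tool(motion=[[[-1,0,-2],0,2.5],[[-2.8,0,-5.2],0,2.5],[[-2.8,0,-5.2],0,2.5]])

```text
clock: 10.3
position: [0.4701, -0.2789, 0.1864]
orientation: [[0.756, -0.005, 0.654], [-0.654, -0.003, 0.756], [-0.002, -1.0, -0.006]]
force: [-0.7, 0.3, 0.5]
gripper_width: 0.0252
```

```bash
python3 -c "
from h import *
shot('r1');go((.4766,-.2776,.155));cmp('side0','r1_side','cmp6',(305,265,450,340))"
```

```text
top 2.0526315789473686
side 2.2941176470588234
pos [ 0.4737 -0.2782  0.1872] shift cm [0.18 3.22 0.25] jaw 49.23 F [-0.15 -0.45 -0.07] w 0.02488045822959077 t 10.4
```

View pics/cmp6.png

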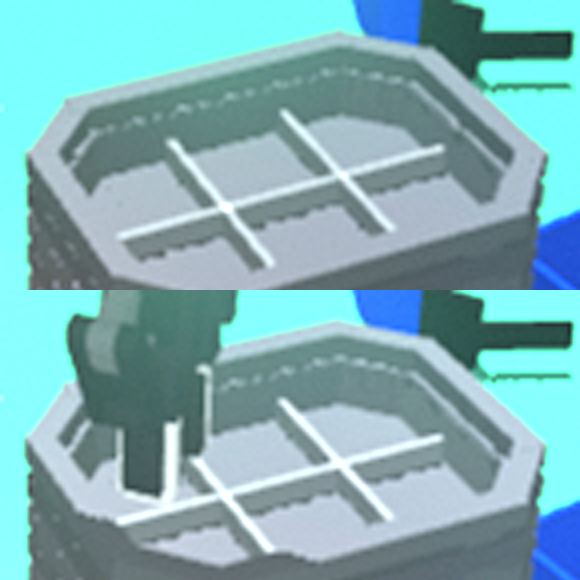

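View pics/r1.png

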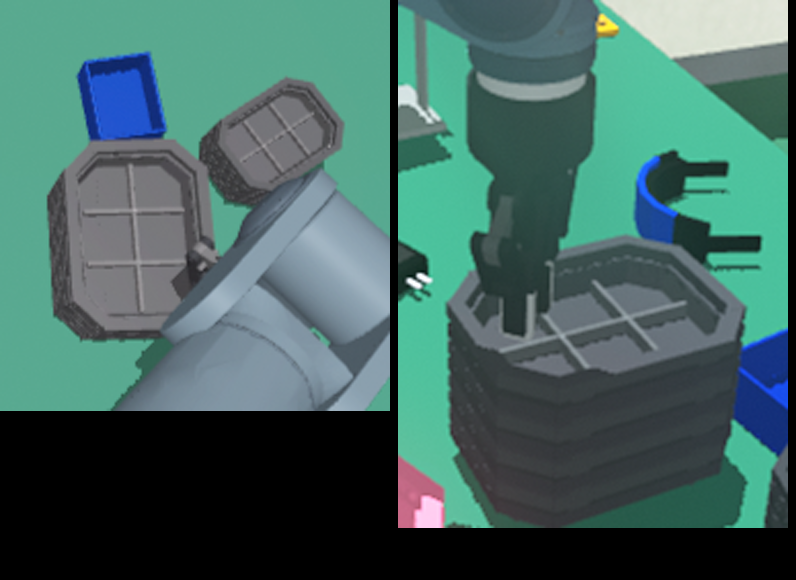

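Corner2's rim is back within about 1 mm of its start (px (389.5,273.2)). Re-gripping corner0, shallower, with the lightest closing.

drive_tool(motion=[[[0.2,1.5,0.25],0,2.5],[[0.2,3,0.25],0,2.5],[[0.2,4,0.25],0,2.5],[[0.2,4.7,0.25],0,2.5],[[0.2,4.7,0.25],0,2.5]])

```text
clock: 10.82
position: [0.4763, -0.2768, 0.1383]
orientation: [[0.758, -0.005, 0.652], [-0.652, -0.002, 0.758], [-0.002, -1.0, -0.004]]
force: [-0.6, 0.3, -0.2]
gripper_width: 0.0252
```

drive_tool(motion=[[[0,0,0],0,1.5],[[0,0,0],0,1.2],[[0,0,0],0,1.1],[[0,0,0],0,1.1],[[0,0,0],0,1.1]], squeeze=20)

```text
clock: 11.23
position: [0.4765, -0.2769, 0.1387]
orientation: [[0.758, -0.004, 0.652], [-0.652, -0.002, 0.758], [-0.002, -1.0, -0.004]]
force: [0.1, -0.1, -0.5]
gripper_width: 0.0112
```

```bash
python3 -c "
from h import *
shot('g2',{'top':(440,230,490,280),'side':(320,280,380,350)});go((.4766,-.2776,.135))"
```

```text
top 7.8
side 6.5
pos [ 0.4765 -0.2769  0.1387] shift cm [ 0.05  0.37 -0.04] jaw 49.28 F [ 0.18 -0.18 -0.23] w 0.011279742694146493 t 11.3333
```

View pics/g2.png

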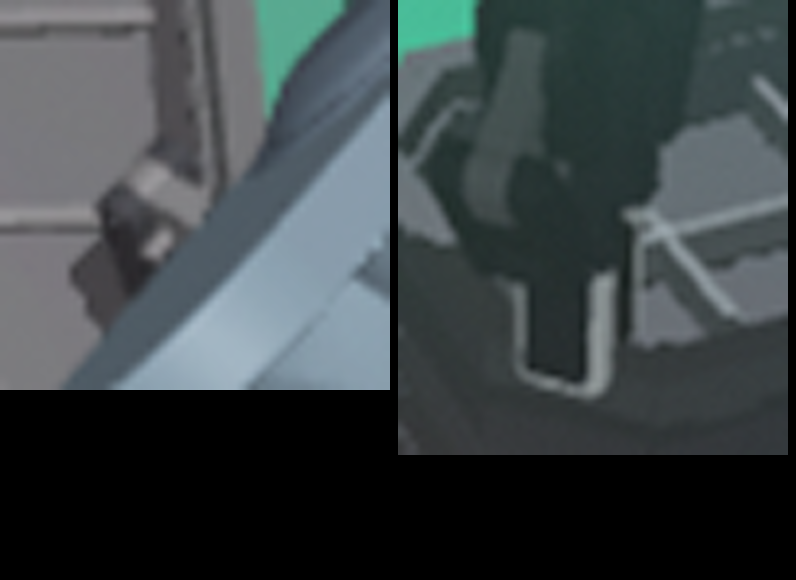

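drive_tool(motion=[[[0,-0.25,0],0,1.1],[[0,-0.5,0.05],0,1.1],[[0,-0.75,0.05],0,1.1],[[0,-1.0,0.1],0,1.1],[[0,-1.2,0.1],0,1.1]])

```text
clock: 11.75
position: [0.4773, -0.2761, 0.151]
orientation: [[0.758, -0.004, 0.652], [-0.652, -0.002, 0.758], [-0.002, -1.0, -0.004]]
force: [0.6, 0.7, -1.8]
gripper_width: 0.0118
```

```bash
python3 -c "
from h import *
shot('m1');go((.4766,-.2776,.160));cmp('side0','m1_side','cmp7',(305,265,450,340))"
```

```text
top 2.0526315789473686
side 2.2941176470588234
pos [ 0.4774 -0.2762  0.1511] shift cm [ 0.03 -0.89 -0.16] jaw 49.28 F [-0.03  1.01 -1.26] w 0.011335245512480765 t 11.85
```

View pics/cmp7.png

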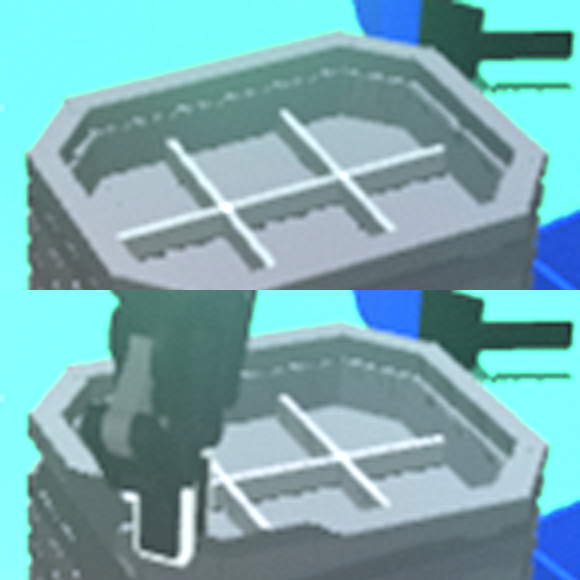

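Far corner stays at px (390,273.7) while the near corner is up about 12 mm. Continuing in small steps.

drive_tool(motion=[[[0,-0.1,0],0,1.1],[[0,-0.2,0],0,1.1],[[0,-0.3,0.05],0,1.1],[[0,-0.4,0.05],0,1.1],[[0,-0.5,0.05],0,1.1]])

```text
clock: 12.27
position: [0.4778, -0.2757, 0.1562]
orientation: [[0.758, -0.003, 0.652], [-0.652, -0.002, 0.758], [-0.001, -1.0, -0.004]]
force: [0.5, 0.8, -2.2]
gripper_width: 0.0115
```

```bash
python3 -c "
from h import *
shot('m2');go((.4766,-.2776,.160));cmp('m1_side','m2_side','cmp8',(305,265,450,340))"
```

```text
top 2.0526315789473686
side 2.2941176470588234
pos [ 0.4778 -0.2758  0.1563] shift cm [ 0.03 -0.37 -0.22] jaw 49.28 F [ 1.24  1.2  -1.46] w 0.01122562084542984 t 12.3667
```

View pics/cmp8.png

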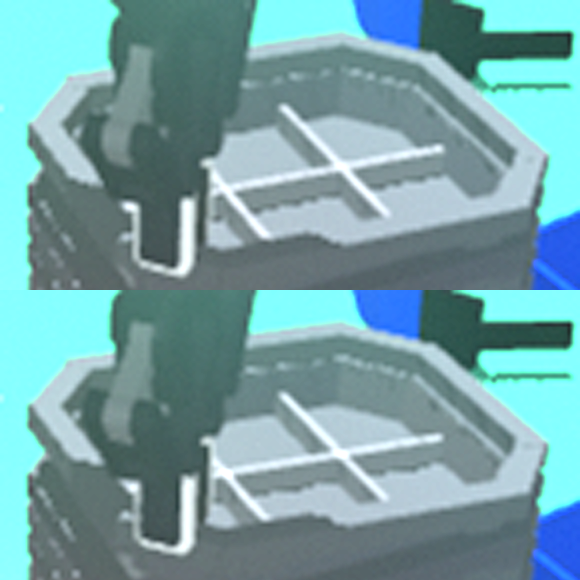

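drive_tool(motion=[[[0,-0.1,0],0,1.1],[[0,-0.2,0],0,1.1],[[0,-0.3,0.05],0,1.1],[[0,-0.4,0.05],0,1.1],[[0,-0.5,0.05],0,1.1]])

```text
clock: 12.78
position: [0.4783, -0.2756, 0.1616]
orientation: [[0.758, -0.003, 0.652], [-0.652, -0.003, 0.758], [-0.0, -1.0, -0.004]]
force: [-0.2, -0.4, -1.2]
gripper_width: 0.0118
```

```bash
python3 -c "
from h import *
shot('m3');go((.4766,-.2776,.160));cmp('m1_side','m3_side','cmp9',(305,265,450,340))"
```

```text
top 2.0526315789473686
side 2.2941176470588234
pos [ 0.4783 -0.2757  0.1617] shift cm [-0.    0.17 -0.26] jaw 49.28 F [-0.74 -0.85 -0.57] w 0.01117348712346229 t 12.8833
```

View pics/cmp9.png

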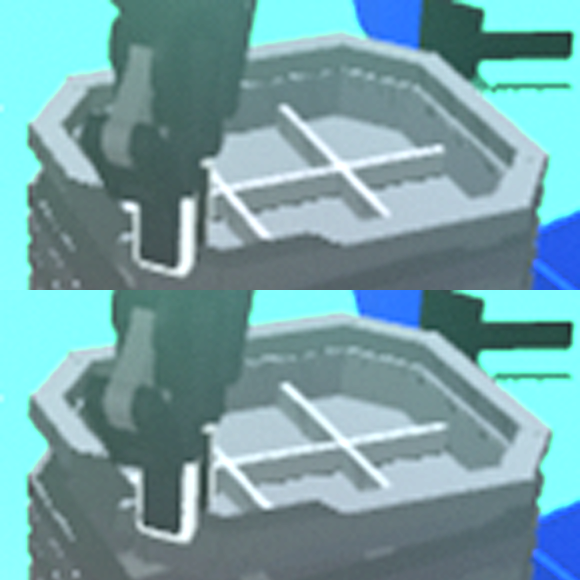

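The far corner has just come up about 5 mm (px (390.8,271.2)), with the near corner about 23 mm up. Easing the grip slightly should let the far side settle back while the near corner stays up.

drive_tool(motion=[[[0,0,0],0,1.14],[[0,0,0],0,1.14],[[0,0,0],0,1.14]])

```text
clock: 13.13
position: [0.4783, -0.2757, 0.1617]
orientation: [[0.758, -0.003, 0.652], [-0.652, -0.003, 0.758], [-0.0, -1.0, -0.004]]
force: [-0.5, 0.2, -0.4]
gripper_width: 0.0113
```

```bash
python3 -c "
from h import *
shot('m4');go((.4766,-.2776,.160));cmp('m3_side','m4_side','cmp10',(305,265,450,340))"
```

```text
top 2.0526315789473686
side 2.2941176470588234
pos [ 0.4783 -0.2756  0.1617] shift cm [-0.    0.17 -0.26] jaw 49.28 F [-0.17  0.74 -0.07] w 0.011389063413766384 t 13.2333
```

View pics/cmp10.png

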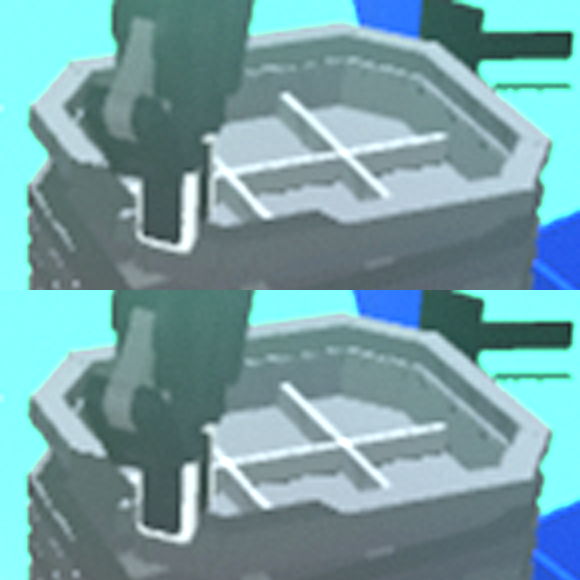

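drive_tool(motion=[[[0,0,0],0,1.18],[[0,0,0],0,1.18],[[0,0,0],0,1.18]])

```text
clock: 13.48
position: [0.4783, -0.2756, 0.1617]
orientation: [[0.758, -0.003, 0.652], [-0.652, -0.003, 0.758], [-0.0, -1.0, -0.004]]
force: [0.1, 0.9, -0.5]
gripper_width: 0.0121
```

```bash
python3 -c "
from h import *
shot('m5');go((.4766,-.2776,.160));cmp('m3_side','m5_side','cmp11',(305,265,450,340))"
```

```text
top 2.0526315789473686
side 2.2941176470588234
pos [ 0.4783 -0.2756  0.1617] shift cm [-0.    0.17 -0.26] jaw 49.28 F [ 1.07  0.33 -0.42] w 0.011867544253556366 t 13.5833
```

View pics/cmp11.png

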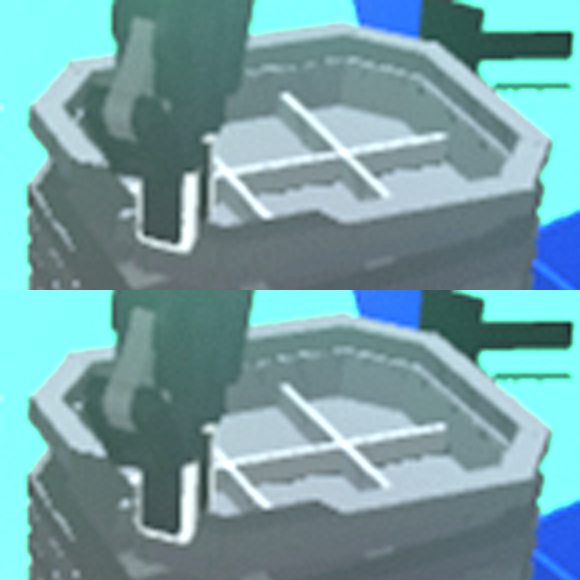

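drive_tool(motion=[[[0,0,0],0,1.22],[[0,0,0],0,1.22],[[0,0,0],0,1.22]])

```text
clock: 13.83
position: [0.4784, -0.2756, 0.1618]
orientation: [[0.758, -0.003, 0.652], [-0.652, -0.003, 0.758], [-0.0, -1.0, -0.004]]
force: [0.2, 0.4, -0.8]
gripper_width: 0.012
```

```bash
cat >> h.py <<'E'
def far(n):
    # far-corner rim vertex vs green: topmost rows of tray (non-green) at some columns
    im=cv2.imread(f'pics/{n}.png').astype(int); r=[]
    for c in(385,392,398):
        col=im[255:300,c]; g=(col[:,1]-col[:,2]); k=np.where(g<25)[0]; r.append(255+k[0] if len(k) else None)
    c=im[290:340,445:425:-1]; 
    return r
E
python3 -c "
from h import *
shot('m6');go((.4766,-.2776,.160))
for n in('side0','m1_side','m2_side','m3_side','m5_side','m6_side'):print(n,far(n))"
```

```text
top 2.0526315789473686
side 2.2941176470588234
pos [ 0.4784 -0.2757  0.1618] shift cm [-0.01  0.18 -0.26] jaw 49.28 F [ 0.08 -0.03 -0.41] w 0.012355222596395762 t 13.9333
side0 [np.int64(274), np.int64(274), np.int64(275)]
m1_side [np.int64(274), np.int64(274), np.int64(275)]
m2_side [np.int64(274), np.int64(274), np.int64(275)]
m3_side [np.int64(272), np.int64(272), np.int64(272)]
m5_side [np.int64(272), np.int64(272), np.int64(273)]
m6_side [np.int64(274), np.int64(274), np.int64(275)]
```

```bash
python3 -c "
from h import *
cmp('m3_side','m6_side','cmp12',(305,265,450,340))"
```

```text
(no output)
```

View pics/cmp12.png

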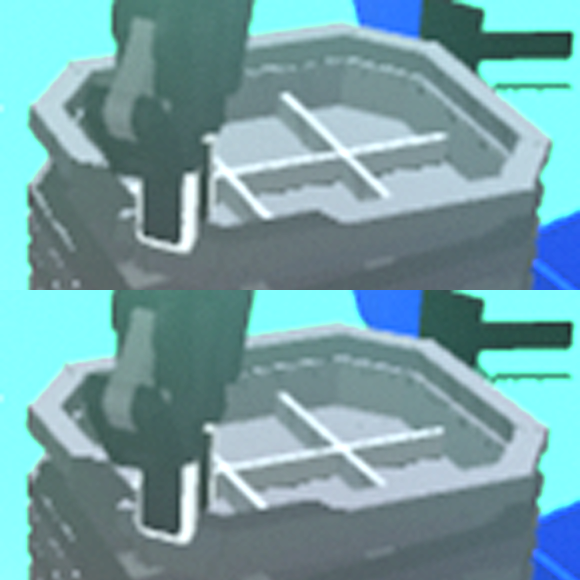

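The far corner is seated again (row 274, as at the start) with the near corner still about 22 mm up. I'll add a few mm with this light grip.

drive_tool(motion=[[[0,-0.1,0],0,1.22],[[0,-0.2,0],0,1.22],[[0,-0.3,0.05],0,1.22],[[0,-0.4,0.05],0,1.22],[[0,-0.4,0.05],0,1.22]])

```text
clock: 14.35
position: [0.4788, -0.2753, 0.166]
orientation: [[0.758, -0.002, 0.652], [-0.652, -0.003, 0.758], [0.0, -1.0, -0.004]]
force: [-0.2, 0.8, -0.0]
gripper_width: 0.0123
```

```bash
python3 -c "
from h import *
shot('m7');go((.4766,-.2776,.160));print(far('m7_side'))
cmp('side0','m7_side','cmp13',(305,265,450,340))"
```

```text
top 2.0526315789473686
side 2.2941176470588234
pos [ 0.4787 -0.2753  0.1658] shift cm [-0.01  0.58 -0.31] jaw 49.28 F [ 0.71  0.31 -0.53] w 0.012150136318223023 t 14.45
[np.int64(274), np.int64(275), np.int64(275)]
```

View pics/cmp13.png

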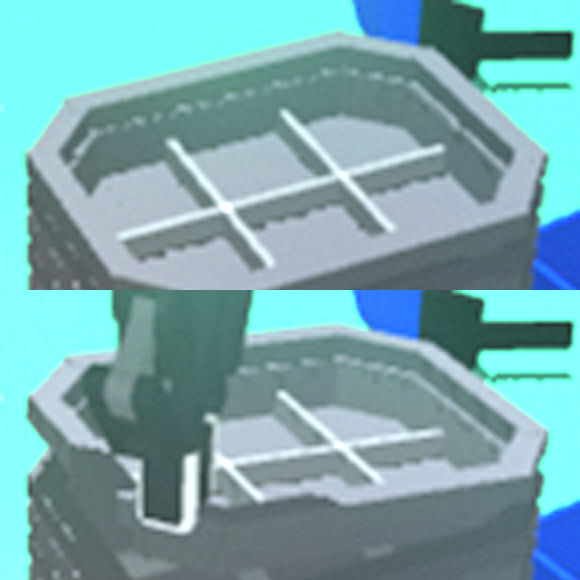

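Near corner about 25 mm up, far corner still seated. Now I'll firm up the grip to bring the tray level in the jaws.

drive_tool(motion=[[[0,0,0],0,1.1],[[0,0,0],0,0.9],[[0,0,0],0,0.6],[[0,0,0],0,0.6]], squeeze=70)

```text
clock: 14.78
position: [0.4787, -0.2753, 0.1658]
orientation: [[0.758, -0.003, 0.652], [-0.652, -0.003, 0.758], [-0.0, -1.0, -0.004]]
force: [0.1, 0.1, -0.7]
gripper_width: 0.0082
```

```bash
python3 -c "
from h import *
shot('n1');go((.4766,-.2776,.160));print(far('n1_side'))
cmp('m7_side','n1_side','cmp14',(305,265,450,340))"
```

```text
top 2.0526315789473686
side 2.2941176470588234
pos [ 0.4787 -0.2752  0.1658] shift cm [-0.01  0.58 -0.31] jaw 49.28 F [-0.45  0.33  0.74] w 0.007813441818469338 t 14.8833
[np.int64(274), np.int64(275), np.int64(275)]
```

View pics/cmp14.png

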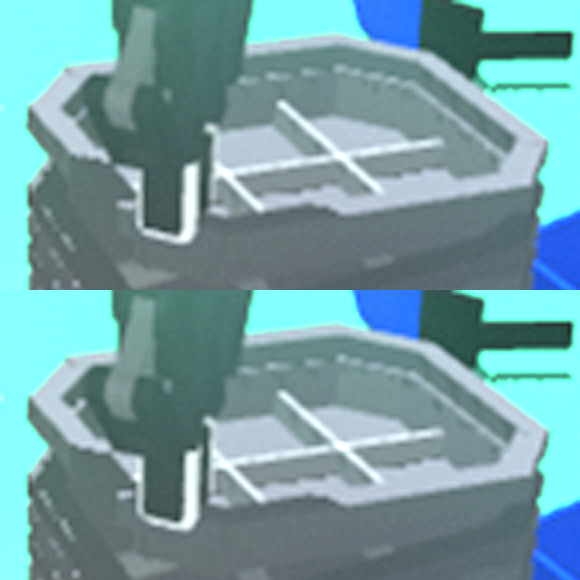

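The tray stays tilted (7.5°) in this shallow pinch, so it won't level here. The peel itself is done, so I'll lower the corner until it is just above the nubs, take a deeper firm grip, and lift clear level.

drive_tool(motion=[[[0,0.5,-0.05],0,0.9],[[0,1.0,-0.1],0,1.1],[[0,1.5,-0.15],0,1.2],[[0,1.9,-0.2],0,1.2],[[0,1.9,-0.2],0,1.2]], squeeze=20)

```text
clock: 15.3
position: [0.4766, -0.2763, 0.1453]
orientation: [[0.758, -0.005, 0.653], [-0.653, -0.001, 0.758], [-0.003, -1.0, -0.004]]
force: [-0.9, 0.7, -0.4]
gripper_width: 0.012
```

drive_tool(motion=[[[0,0,0],0,1.5],[[0,0,0],0,2.0],[[0,0,0],0,2.2],[[0,0,0],0,2.2]])

```text
clock: 15.63
position: [0.4768, -0.2765, 0.1456]
orientation: [[0.758, -0.004, 0.653], [-0.653, -0.002, 0.758], [-0.002, -1.0, -0.004]]
force: [-0.1, 0.4, -0.0]
gripper_width: 0.0221
```

```bash
python3 -c "
from h import *
shot('o1');go((.4766,-.2776,.128));print(far('o1_side'))
cmp('side0','o1_side','cmp15',(305,265,450,340))"
```

```text
top 2.0526315789473686
side 2.2941176470588234
pos [ 0.4768 -0.2764  0.1455] shift cm [ 0.07  1.75 -0.09] jaw 49.27 F [0.36 0.76 0.38] w 0.022131004815040642 t 15.7333
[np.int64(274), np.int64(274), np.int64(274)]
```

View pics/cmp15.png

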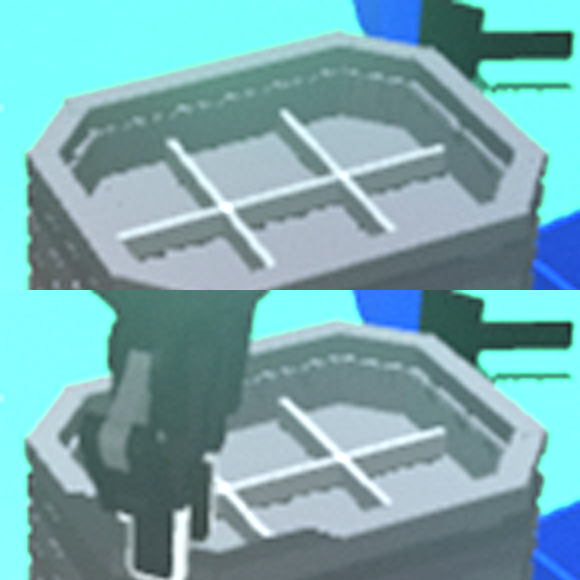

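drive_tool(motion=[[[0,0.5,-0.05],0,2.2],[[0,1.0,-0.05],0,2.2],[[0,1.35,-0.05],0,2.2],[[0,1.35,-0.05],0,2.2]])

```text
clock: 16.07
position: [0.4757, -0.2763, 0.1306]
orientation: [[0.758, -0.006, 0.653], [-0.653, -0.0, 0.758], [-0.004, -1.0, -0.004]]
force: [0.1, -0.0, 0.5]
gripper_width: 0.0222
```

drive_tool(motion=[[[0,0,0],0,1.5],[[0,0,0],0,1.0],[[0,0,0],0,0.6],[[0,0,0],0,0.3],[[0,0,0],0,0.3]], squeeze=100)

```text
clock: 16.48
position: [0.4756, -0.2761, 0.1306]
orientation: [[0.758, -0.006, 0.652], [-0.652, 0.0, 0.758], [-0.005, -1.0, -0.004]]
force: [-0.9, 1.3, 0.1]
gripper_width: 0.0095
```

```bash
python3 -c "
from h import *
shot('o2');go((.4766,-.2776,.128));print(far('o2_side'))
cmp('side0','o2_side','cmp16',(305,265,450,340))"
```

```text
top 2.0526315789473686
side 2.2941176470588234
pos [ 0.4756 -0.2761  0.1306] shift cm [ 0.17  0.26 -0.05] jaw 49.28 F [-0.46  0.21 -0.61] w 0.009056052450807046 t 16.5833
[np.int64(273), np.int64(272), np.int64(272)]
```

View pics/cmp16.png

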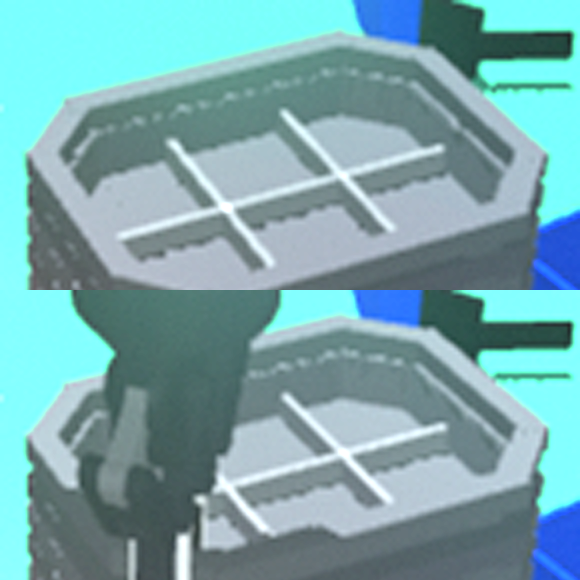

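The firm grip has levelled the tray in the jaws: the far corner rose about 3 mm to match the near side. Lifting straight up.

drive_tool(motion=[[[0,-0.2,0],0,0.3],[[0,-0.5,0],0,0.3],[[0,-0.9,0],0,0.3],[[0,-1.4,0],0,0.3],[[0,-2.0,0],0,0.3]], squeeze=120)

```text
clock: 17.0
position: [0.4758, -0.2763, 0.1512]
orientation: [[0.758, -0.006, 0.653], [-0.653, -0.0, 0.758], [-0.004, -1.0, -0.004]]
force: [-0.4, 0.4, -0.3]
gripper_width: 0.009
```

drive_tool(motion=[[[0,-0.7,0],0,0.3],[[0,-1.5,0],0,0.3],[[0,-2.5,0],0,0.3],[[0,-3.5,0],0,0.3],[[0,-4,0],0,0.3]])

```text
clock: 17.42
position: [0.4768, -0.2769, 0.1936]
orientation: [[0.758, -0.004, 0.653], [-0.653, -0.002, 0.758], [-0.001, -1.0, -0.004]]
force: [-0.2, -0.6, -0.3]
gripper_width: 0.0088
```

```bash
python3 -c "
from h import *
shot('q1',{'top':(340,120,560,340),'side':(290,170,460,400)});go((.4766,-.2776,.20))"
```

```text
top 1.7727272727272727
side 2.2941176470588234
pos [ 0.4768 -0.2769  0.193 ] shift cm [ 0.04 -0.7  -0.07] jaw 49.27 F [ 0.09  0.64 -0.79] w 0.009127855214961685 t 17.5167
```

View pics/q1.png

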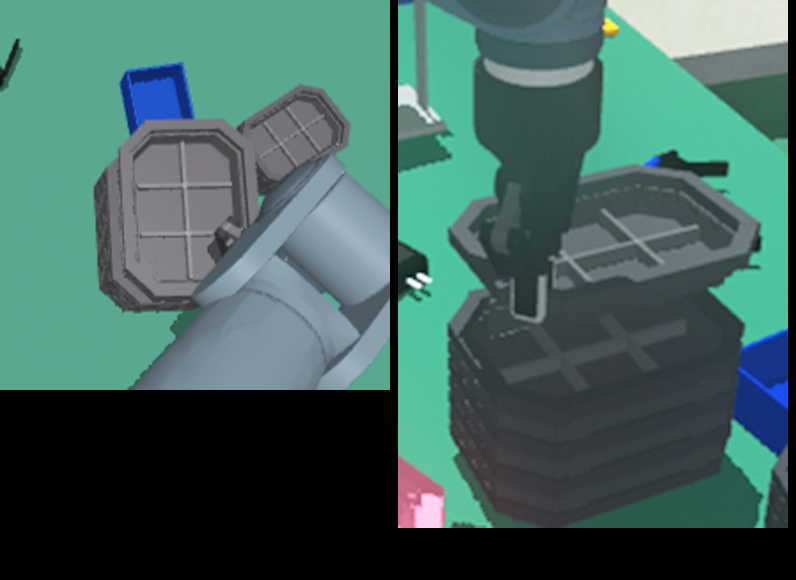

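Tray is clear: rim at side px about (310–340, 245–295), stack below unmoved. Carrying it over to the blower.

drive_tool(motion=[[[-0.8,0,0.9],0,0.3],[[-2.4,0,2.7],0,0.3],[[-4.5,0,5.1],0,0.3],[[-6.7,0,7.6],0,0.3],[[-8.9,0,10.1],0,0.3]])

```text
clock: 17.93
position: [0.4744, -0.1401, 0.1919]
orientation: [[0.757, -0.005, 0.653], [-0.653, -0.001, 0.757], [-0.003, -1.0, -0.004]]
force: [0.3, -0.3, -0.8]
gripper_width: 0.009
```

drive_tool(motion=[[[-2.2,0,2.5],0,0.3],[[-4.4,0,5.0],0,0.3],[[-6.6,0,7.4],0,0.3],[[-8.5,0,9.6],0,0.3],[[-10,0,11.3],0,0.3]])

```text
clock: 18.35
position: [0.4711, 0.0137, 0.191]
orientation: [[0.758, -0.006, 0.652], [-0.652, -0.0, 0.758], [-0.005, -1.0, -0.004]]
force: [0.0, 0.0, -0.1]
gripper_width: 0.0088
```

drive_tool(motion=[[[-2,0,2.2],0,0.3],[[-4,0,4.4],0,0.3],[[-6,0,6.5],0,0.3],[[-7.5,0,8.2],0,0.3],[[-7.5,0,8.2],0,0.3]])

```text
clock: 18.77
position: [0.4661, 0.1284, 0.1902]
orientation: [[0.761, -0.008, 0.648], [-0.648, 0.001, 0.761], [-0.007, -1.0, -0.005]]
force: [0.1, -0.2, -1.0]
gripper_width: 0.0091
```

```bash
python3 -c "
from h import *
shot('t1',{'top':(120,140,330,350),'side':(180,90,400,310)});go((.4688,.1911,.154))"
```

```text
top 1.8571428571428572
side 1.7727272727272727
pos [0.4667 0.1257 0.1903] shift cm [-4.08  3.63  5.12] jaw 49.44 F [0.32 0.12 0.21] w 0.008977295864209346 t 18.8667
```

View pics/t1.png

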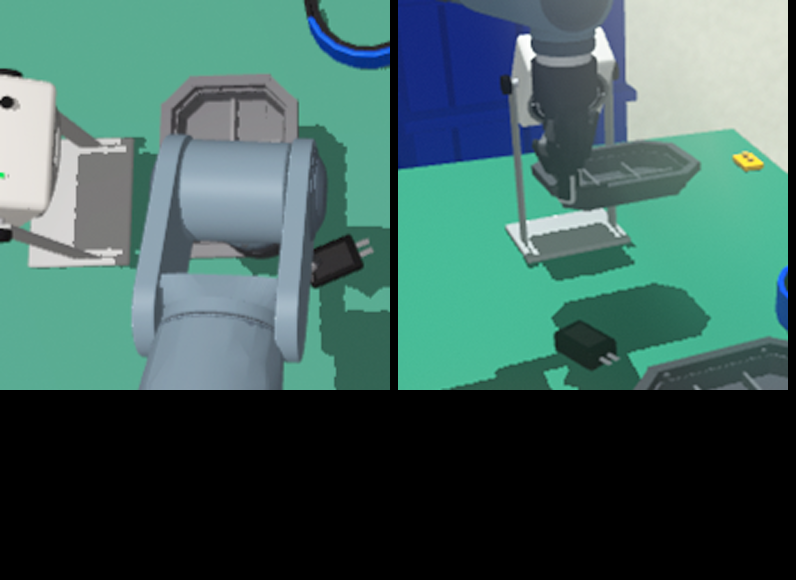

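```bash
python3 -c "
from h import *
b=cv2.imread('pics/t1_side.png')[160:215,250:360];a=cv2.imread('pics/t1_top.png')[170:290,195:290]
cv2.imwrite('pics/t1z.png',cv2.convertScaleAbs(cv2.resize(b,None,fx=7,fy=7,interpolation=cv2.INTER_CUBIC),alpha=1.8))
cv2.imwrite('pics/t1y.png',cv2.convertScaleAbs(cv2.resize(a,None,fx=5,fy=5,interpolation=cv2.INTER_CUBIC)[:400],alpha=1.3))"
```

```text
(no output)
```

View pics/t1z.png

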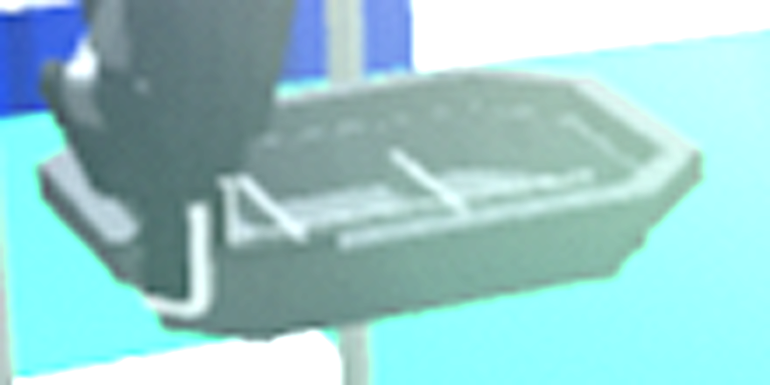

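View pics/t1y.png

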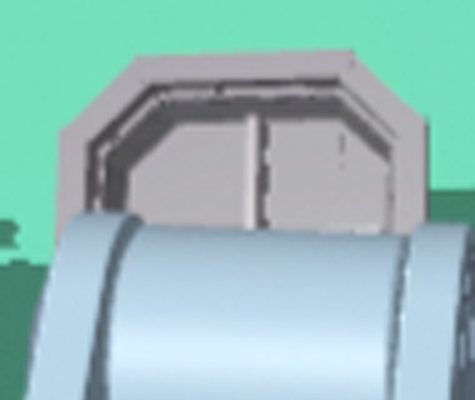

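```bash
cat >> h.py <<'E'
from scipy.optimize import least_squares
from scipy.spatial.transform import Rotation as Ro
def pose(obs,x0):
    # obs: (cam,(u,v),(mx,my) mm on rim top). returns tray_mid pos, rot
    def f(p):
        M=Ro.from_euler('ZYX',p[3:]).as_matrix()
        return np.concatenate([(proj(c,p[:3]+M@np.array([m[0]/1e3,m[1]/1e3,.017]))[0]-uv) for c,uv,m in obs])
    r=least_squares(f,x0,loss='soft_l1'); M=Ro.from_euler('ZYX',r.x[3:]).as_matrix()
    print('mid',r.x[:3].round(4),'yaw,pitch,roll',np.degrees(r.x[3:]).round(2),'tilt',np.degrees(np.arccos(M[2,2])).round(2)); print('res',f(r.x).reshape(-1,2).round(1).tolist())
    for n,c in zip('0123',[(-79.8,-54.8),(79.8,-54.8),(79.8,54.8),(-79.8,54.8)]): print('c'+n,(r.x[2]+(M@np.array([c[0]/1e3,c[1]/1e3,.017]))[2]).round(4),end=' ')
    return r.x
E
python3 -c "
from h import *
S=lambda u,v:np.array([u/7+250-.43,v/7+160-.43]); Tt=lambda u,v:np.array([u/5+195-.4,v/5+170-.4])
obs=[('side',S(472,72),(68,75)),('side',S(592,82),(100,43)),('side',S(700,157),(100,-43)),('side',S(42,172),(-100,43)),
('top',Tt(138,58),(100,43)),('top',Tt(352,50),(100,-43)),('top',Tt(60,128),(68,75)),('top',Tt(427,120),(68,-75))]
pose(obs,[.54,.186,.19,.08,0,0])
go((0,0,0))"
```

```text
mid [0.544  0.1891 0.19  ] yaw,pitch,roll [ 4.88 -0.04 -2.42] tilt 2.42
res [[0.2, -0.3], [0.3, 0.1], [0.3, 0.1], [-0.3, 0.0], [0.5, -0.4], [-0.7, -0.2], [0.1, 1.0], [-0.1, 0.3]]
c0 0.2092 c1 0.2093 c2 0.2047 c3 0.2046 pos [0.4667 0.1257 0.1903] shift cm [-27.18  19.4  -39.8 ] jaw 49.44 F [0.32 0.12 0.21] w 0.008977295864209346 t 18.8667
```

Two-view fit: tray middle (0.544, 0.189, 0.190), tilt about 2.4°, residuals under 1 px. Moving the remaining (0, +6.3, −3.5) cm.

drive_tool(motion=[[[-0.8,0.5,0.9],0,0.3],[[-2,1.5,2.3],0,0.3],[[-3.2,2.6,3.7],0,0.3],[[-4.1,3.5,4.75],0,0.3],[[-4.1,3.5,4.75],0,0.3]])

```text
clock: 19.28
position: [0.4644, 0.1889, 0.1529]
orientation: [[0.76, -0.012, 0.65], [-0.65, -0.001, 0.76], [-0.009, -1.0, -0.009]]
force: [-0.2, 0.3, -0.2]
gripper_width: 0.009
```

drive_tool(motion=[[[0,0,0],0,0.3],[[0,0,0],0,0.3],[[0,0,0],0,0.3]])

```text
clock: 19.53
position: [0.4647, 0.188, 0.1533]
orientation: [[0.759, -0.012, 0.651], [-0.651, -0.001, 0.759], [-0.008, -1.0, -0.008]]
force: [0.4, 0.7, -0.6]
gripper_width: 0.009
```

```bash
python3 -c "
from h import *
shot('f1',{'top':(80,140,330,350),'side':(200,90,400,310)});go((.4667,.1885,.155))
b=cv2.imread('pics/f1_side.png')[140:215,225:345];a=cv2.imread('pics/f1_top.png')[170:270,165:275]
b=cv2.convertScaleAbs(cv2.resize(b,None,fx=6,fy=6,interpolation=cv2.INTER_CUBIC),alpha=1.8)
cv2.imwrite('pics/f1z.png',b)
cv2.imwrite('pics/f1y.png',cv2.resize(a,None,fx=5,fy=5,interpolation=cv2.INTER_CUBIC))"
```

```text
top 1.56
side 1.95
pos [0.4649 0.1882 0.1536] shift cm [ 0.11 -0.15  0.14] jaw 49.41 F [-0.29 -0.34  0.11] w 0.008475719801798322 t 19.6333
```

View pics/f1.png

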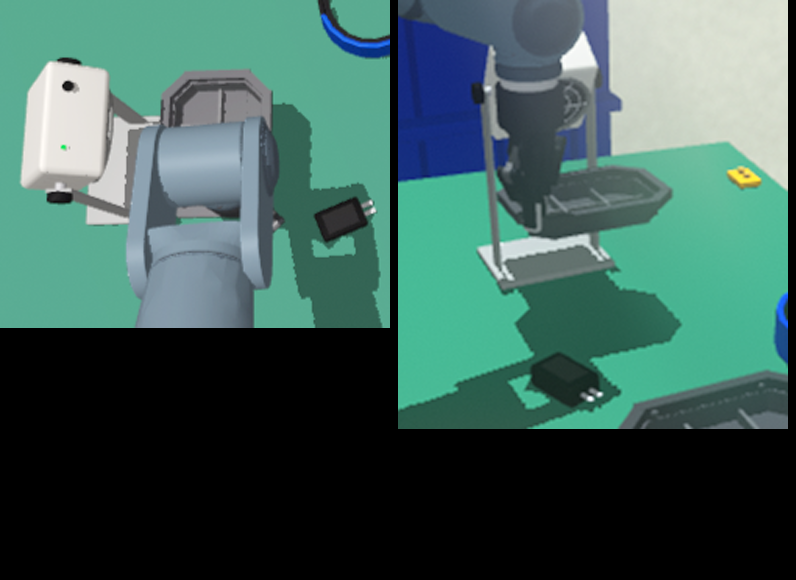

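View pics/f1z.png

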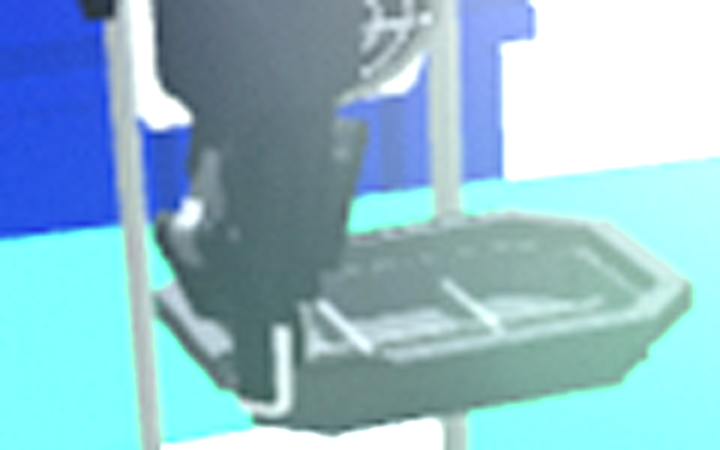

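View pics/f1y.png

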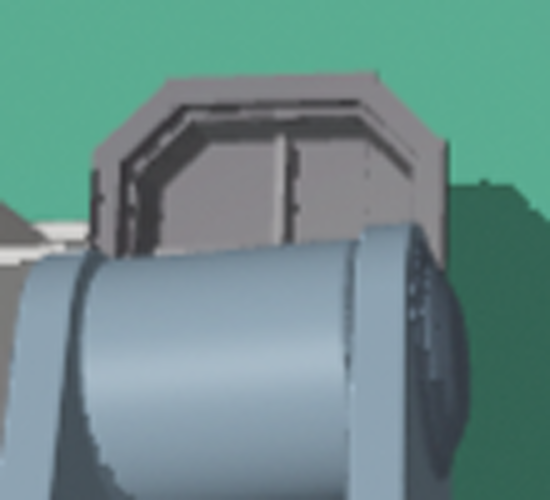

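```bash
python3 -c "
from h import *
S=lambda u,v:np.array([u/6+225-.42,v/6+140-.42]); Tt=lambda u,v:np.array([u/5+165-.4,v/5+170-.4])
obs=[('side',S(497,213),(68,75)),('side',S(606,222),(100,43)),('side',S(690,292),(100,-43)),('side',S(157,298),(-100,43)),
('top',Tt(170,80),(100,43)),('top',Tt(376,72),(100,-43)),('top',Tt(93,156),(68,75)),('top',Tt(446,142),(68,-75))]
pose(obs,[.54,.25,.155,.08,0,0])
go((0,0,0))
d=np.abs(cv2.imread('pics/side0.png').astype(int)-cv2.imread('pics/f1_side.png')).max(2)
cv2.imwrite('pics/diff.png',np.hstack([cv2.imread('pics/f1_side.png')[220:,250:560],cv2.imread('pics/side0.png')[220:,250:560]]))"
```

```text
mid [0.5416 0.2466 0.1538] yaw,pitch,roll [ 6.05  0.34 -0.69] tilt 0.77
res [[1.7, -0.4], [-0.2, 0.2], [0.6, -0.1], [-0.3, 0.0], [0.1, 0.4], [-0.8, 0.3], [0.1, 0.2], [0.2, 0.0]]
c0 0.1719 c1 0.171 c2 0.1696 c3 0.1706 pos [0.4649 0.1882 0.1536] shift cm [-22.94  15.9  -44.41] jaw 49.41 F [-0.29 -0.34  0.11] w 0.008475719801798322 t 19.6333
```

View pics/diff.png

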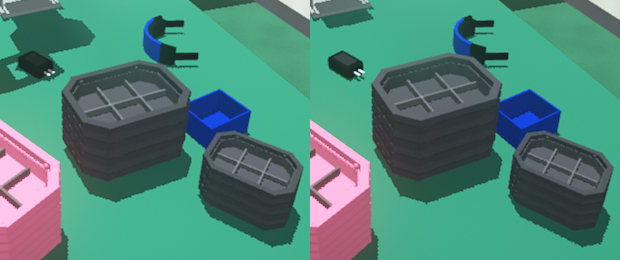

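Fit at the blower: middle (0.5416, 0.2466, 0.154), tilt about 1°. The stack, bin, visor and charger sit at the same pixels as at the start. One 3–4 mm trim, then settle.

drive_tool(motion=[[[-0.1,0,0.15],0,0.3],[[-0.2,-0.1,0.35],0,0.3],[[-0.2,-0.1,0.35],0,0.3],[[-0.2,-0.1,0.35],0,0.3],[[-0.2,-0.1,0.35],0,0.3]])

```text
clock: 20.05
position: [0.4657, 0.1922, 0.1546]
orientation: [[0.759, -0.011, 0.65], [-0.651, -0.001, 0.759], [-0.008, -1.0, -0.008]]
force: [-0.5, 0.2, -0.9]
gripper_width: 0.0089
```

drive_tool(motion=[[[0,0,0],0,0.3],[[0,0,0],0,0.3],[[0,0,0],0,0.3],[[0,0,0],0,0.3],[[0,0,0],0,0.3]])

```text
clock: 20.47
position: [0.4657, 0.1922, 0.1546]
orientation: [[0.759, -0.011, 0.65], [-0.651, -0.001, 0.759], [-0.008, -1.0, -0.008]]
force: [-0.2, -0.8, -0.5]
gripper_width: 0.0085
```

```bash
python3 -c "
from h import *
from station import env
shot('e1',{'top':(80,140,330,350),'side':(200,90,400,310)});go((.4667,.1885,.155));print(abs(env.observe()['qd']).max())
v=lambda n:cv2.imread(f'pics/{n}_side.png')[90:230,200:400].astype(int)
print('moved px f1->e1',cv2.phaseCorrelate(v('f1').mean(2),v('e1').mean(2)))"
```

```text
top 1.56
side 1.95
pos [0.4657 0.1922 0.1546] shift cm [ 0.32 -0.04 -0.21] jaw 49.42 F [ 0.74 -0.74 -1.37] w 0.008880153728469094 t 20.5667
0.14892806484840188
moved px f1->e1 ((-0.15723472126542504, -0.49385938197310963), 1.0161002747336447)
```

View pics/e1.png

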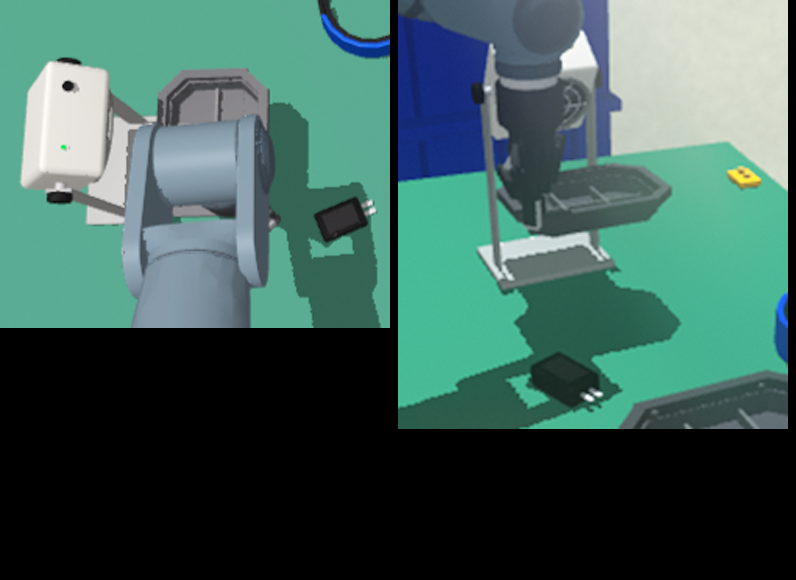

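The tray is held still and level in front of the grille (side px about (500–670, 170–235) in the crop), clear of the blower. Handing in.

```bash
python3 -c "
from station import env
print(env.close_job())"
```

```text
the job is handed in; nothing more can be done
None
```

I peeled the top tray off the stack by one corner, lifted it clear, and handed the job in at 20.6 s. It is still in the gripper, held level in the blower's air stream.

**Peel:** It took two tries, and both came before the tray left the stack.
- **First try:** the near corner went up about 23 mm, but the grip was too stiff and the far corner also came up 7–8 mm. I set the tray back and pressed its +x rim down to reseat it.
- **Second try:** with a shallower, lighter pinch, the near corner rose about 25 mm. The far corner sat at its starting pixel row at that point. Partway up, at about 23 mm, it had lifted about 5 mm for a moment before I eased the grip.
- **Before the final lift:** that light grip would not level the tray, so I lowered the corner nearly back down. I then took a deeper, firm grip, which levelled it, and lifted it straight out.

**Final checks:**
- **Position:** The last two-view fit, before a final 3–4 mm trim, put the tray's middle at about (0.542, 0.247, 0.154). The spot I worked out was about (0.543, 0.252, 0.155). I did not refit after the trim. My separate estimates of the grille's position differ by up to about 9 mm.
- **Level and still:** The tray's tilt was about 1° at the last fit, and the arm was at rest.
- **Everything else:** The stack, bin, visor and charger showed at their starting pixels. The last pictures show a gap to the blower.

**Disagreement with the brief:** the pictures and a touch test put the fingertips 30–35 mm higher than the stated 25 mm reach implies. I set grip depth from the images and contact force instead.

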